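# Start a square-head bolt in a water heater's threaded boss

### The arm

A 7-joint arm with a two-finger parallel gripper is mounted at the origin on the work surface. World frame = base frame: x ahead of the robot, y to its left, z up, the work surface at z = 0. Lengths are in m, angles in rad, forces in N, time in s.
With the tool pointing down it reaches from about 0.425 to 0.875 m from the base axis. Payload 4.7 kg.
Tool frame: the origin (TCP) lies midway between the tips of the shut fingers; the grasp point (between the pads) lies 19 mm behind it; x points along the fingers, y is the direction in which the jaws open and shut, and the axes are right-handed (so a half turn about x gives the same grasp; the last joint's range is limited). The gripper opens to 87 mm and grips with 3 to 60 N. Pads are 19 mm wide; open, the fingers measure 117 mm over their backs; the gripper's body (75 mm by 190 mm) begins 51 mm behind the grasp point.
Start: joints at [1.331, 0.321, -0.07, 1.45, 0.023, 1.371, -0.057], TCP at [0.163, -0.629, 0.223] pointing down, gripper open.
Joint ranges: [-2.86, 2.86], [-0.3, 2.09], [-1.38, 1.24], [0.06, 2.45], [-1.56, 4.7], [0.09, 2.05], [-2.69, 2.69]. Speed limits (rad/s): [2.57, 2.57, 3.14, 3.14, 3.14, 3.14, 3.14].

### API

Orientations are given as a rotation vector (axis times angle).
In Python, from bench import ctrl gives the robot as it stands. The module is installed in compiled form; this text tells all that it offers.
- The arm moves only by the shell command python3 -m jog 'ROWS' [FORCE]. ROWS is JSON, a list of rows, each an object with "rot": the turn, a rotation vector about the tool's x, y, z in units of 5 degrees (1.0 is 5 degrees), a list of three; "travel": the shift along the tool's x, y, z in units of 0.3 m (1.0 is 0.3 m), a list of three; "jaw": the closure, from -1 (fully open) to 1 (shut), so that 0 is half open. In form: [{"rot": [ax, ay, az], "travel": [tx, ty, tz], "jaw": jaw}, ...]. A call has 1 to 8 rows; each row shifts and turns the commanded pose from where the row before left it, along the tool's axes as they then stand; what a row does not reach is not made up. A row lasts 1/10 s, in which the tool goes at most 50 mm and 8.59 degrees, less where a joint would pass 70% of its speed; a pose out of reach is approached as far as the arm can. A call with a number of a shift or a turn outside -1 to 1 is refused whole. A call with a gripper value outside its range is refused whole. The fingers move at their own pace and stop on an object; FORCE is the grip in N (left out, the last holds). Time passes only in rows, so rows that do not move let the fingers close. It gives the time, the measured TCP pose, the force and the opening at its end, in the units of the state.
- ctrl.get_state(): the state, without advancing time (a new reading comes with each control period).
- ctrl.get_image(name): name is "side" or "top"; returns the picture (384x512x3 uint8, red, green, blue); there is no depth.
- ctrl.camera_model(name): a dict with "mtx" (3x3 intrinsics, pixels), "k1" (the pictures are not rectified: a ray, as slopes to the right and down, at radius r is drawn at 1 + k1 r^2 times it, then the intrinsics apply), "extrinsics" (4x4, takes a point from world to camera coordinates). Camera axes: x right, y up, looking along -z (the intrinsics and any distortion apply to the point x, -y, -z); pixel columns grow to the right and rows downward; lengths in m; the calibration is good to about 2 mm. A picture is of the moment at which its call begins. camera_model takes no time and is no camera call.
- ctrl.close_job(): hands the job in, once; it reports no verdict.
The state is a dict: "time": time; "joint_positions": joint angles; "qd": joint speeds; "joint_torque": joint torques, N m; "position": TCP position; "tool_rot": TCP orientation; "ft_force": force on the tool from outside, world axes, zero at the start; "torque": the same for the moment, N m; "grip_width": opening from 0.0 (shut) to 1.0 (fully open).
Only numpy, scipy, OpenCV 4.12 (cv2) and the standard library are available. Lean on these libraries where they do the work, as an engineer would, in place of code of your own. Each camera call takes 0.05 s, during which the arm holds its last target.

### The job

On the opened water heater one square-head bolt stands loose on top of the thread in its boss. Turn it backward (anticlockwise seen from above) until you feel it drop into the thread, then turn it forward (clockwise) about one full turn so that it is started. Finish while still holding its head in the gripper, keeping it still; do not pull the bolt up out of the boss, and leave the loose washer and spacer in the shell where they are.

Things in the scene. Friction and masses are not known exactly. Their poses are not given: they have to be found in the camera images.
- bolt_head (a point): Steel square head of the bolt, 26 x 26 mm, 22 mm high. Origin: its centre, on the bolt's vertical axis, 43 mm + bolt_lift above boss_top; x, y square to its flats. Dark dot on top 8 mm from the centre towards +x. Any two flats can be gripped. Shank below: 27 mm thick at most. Bolt 0.27 kg, cannot tilt, stays at its angle when let go.
- boss_top (a point): Centre of the top of the bolt's boss, an upright brass tube 48 mm wide, 57 mm above the table, fixed to the white heater shell (220 x 460 mm, rim 40 mm high), which stands elsewhere each time. Axes are the shell's: towards -y lies the steel tank (from 85 mm off, 122 mm high); 110 mm towards +y is a second boss with an equal bolt already screwed home (head top 82 mm high): leave it.
- bolt_turn (a joint): Turn of the bolt in rad, not wrapped; grows backward (anticlockwise from above). 0 where the end of the bolt's thread is right over the start of the boss's thread; starts between -1.7 and -0.5. Turned backward, the bolt climbs to 0 and falls 8 mm into the thread about 0.2 rad beyond. Takes about 0.05 N m.
- bolt_lift (a joint): Height of the bolt in m: 0 on the thread's crest just before the drop, -0.6 to -2.7 mm at the start, -8 mm just after the drop; 8 mm lower per forward turn, so about -16 mm when started one turn. 1.5 mm axial play. Loosely caged (jaws 1 mm clear of each flat, which still turns it) it sinks by its weight; a tight grip keeps it from dropping until let go.
- washer: Loose steel washer, 32 mm diameter, 4 mm thick, lying on the shell's floor near the boss; origin under its centre. Leave alone.
- spacer: Loose aluminium spacer, upright cylinder 20 mm diameter, 20 mm high, on the shell's floor by the second boss; origin under its centre. Leave alone.

How it is judged:
By the outcome, as a careful person would: the job done as asked, in the order asked, and still so for the second after the job is handed in, while the arm keeps its last pose, push and grip.
It also fails if it takes over 72 s, if anything falls off the work surface, if the arm or the gripper's body presses on something with over 40 N, if the wrist force passes 120 N, or if a joint passes its speed limit or range.

## Working session

There is one attempt and no reset: what is moved stays moved. The work goes in short steps, Python scripts to look and compute and a shell command to move; the robot and the scene stay as the last step left them, time stands still between calls to the robot, and variables do not carry over. Pictures are saved under pics/ and viewed, and the job is handed in when it is done.

```bash
mkdir -p pics
python3 - <<'E'
from bench import ctrl
import cv2
s=ctrl.get_state()
for k,v in s.items(): print(k,v)
for n in("top","side"):
    cv2.imwrite(f"pics/{n}0.png",ctrl.get_image(n)[:,:,::-1]); m=ctrl.camera_model(n); print(n,m)
E
```

```text
time 0.0
joint_positions [ 1.33110995  0.32185452 -0.07008973  1.45165138  0.02261729  1.37074555
 -0.05690022]
qd [-0.00155386 -0.0016505   0.00089349 -0.00169042 -0.00128874  0.00103647
 -0.00037062]
joint_torque [ 2.31048034e-04 -4.91280770e+01 -4.03766111e-01 -3.12522948e+01
 -6.40312722e-02  4.39621008e-02  1.65965721e-04]
position [ 0.16301395 -0.62868412  0.22145291]
tool_rot [ 2.08665978  0.26823505 -2.08738531]
ft_force [-0.43296959 -0.09805268 -0.73365231]
torque [-0.02298678  0.07359562 -0.02647813]
grip_width 0.9982299817342204
top {'mtx': array([[448.93155991,   0.        , 245.66552512],
       [  0.        , 448.93155991, 191.78785778],
       [  0.        ,   0.        ,   1.        ]]), 'k1': -0.13752648488274952, 'extrinsics': array([[-0.02697881, -0.99951799, -0.01535999,  0.15493668],
       [ 0.99333644, -0.02852795,  0.11166412, -0.53899525],
       [-0.11204849, -0.01224507,  0.99362729, -0.70762011],
       [ 0.        ,  0.        ,  0.        ,  1.        ]])}
side {'mtx': array([[499.39197412,   0.        , 260.36158196],
       [  0.        , 499.39197412, 187.48740424],
       [  0.        ,   0.        ,   1.        ]]), 'k1': -0.17297655598344525, 'extrinsics': array([[-9.83360398e-01, -1.81665399e-01, -1.06923403e-04,
         5.63161582e-01],
       [ 1.45371735e-01, -7.87254381e-01,  5.99247527e-01,
        -1.74847933e-02],
       [-1.08946717e-01,  5.89260743e-01,  8.00563795e-01,
        -7.72044404e-01],
       [ 0.00000000e+00,  0.00000000e+00,  0.00000000e+00,
         1.00000000e+00]])}
```

View pics/top0.png

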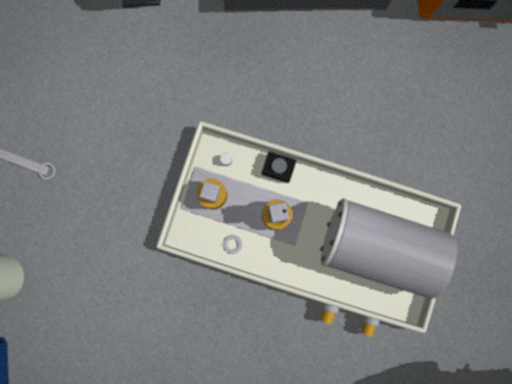

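View pics/side0.png

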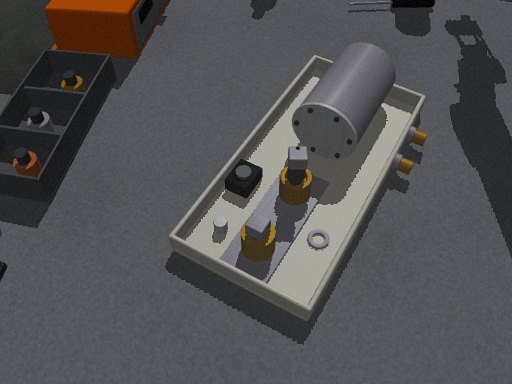

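The top view shows the loose bolt at about (278,213), near the tank, with its dot to the right. The home bolt is at (210,192), the washer at (232,244) and the spacer at (226,159). In the side view the loose bolt's head is at (297,157). I'll zoom in to measure it.

Run:
```python
import cv2,numpy as np
a=cv2.imread("pics/top0.png")[190:240,250:310]; b=cv2.imread("pics/side0.png")[135:210,260:335]
a=cv2.resize(a,(600,500),interpolation=cv2.INTER_NEAREST)
b=cv2.resize(b,(600,600),interpolation=cv2.INTER_NEAREST)
cv2.imwrite("pics/za.png",a);cv2.imwrite("pics/zb.png",b)
```

```text
(no output)
```

View pics/za.png

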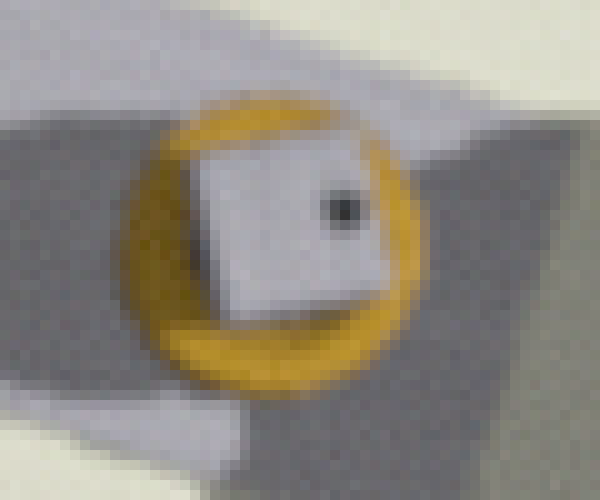

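View pics/zb.png

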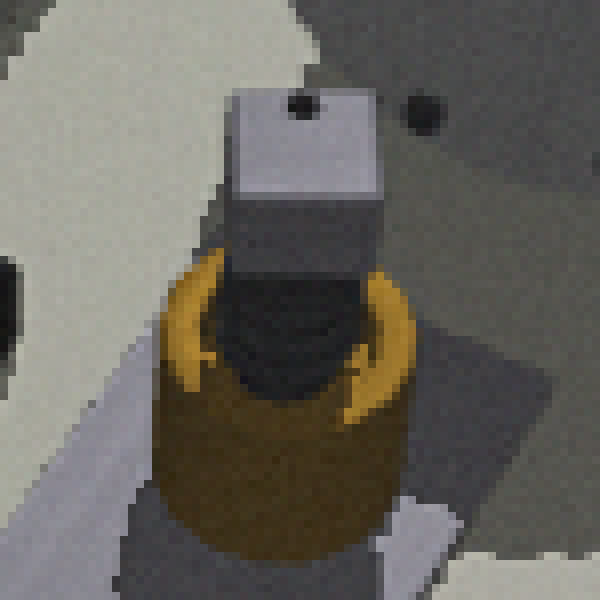

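```bash
cat > h.py <<'E'
import numpy as np,cv2
from bench import ctrl
from scipy.spatial.transform import Rotation as R
def ray(n,uv):
    m=ctrl.camera_model(n);E=m["extrinsics"];K=m["mtx"]
    uv=np.array(uv,float).reshape(-1,1,2)
    p=cv2.undistortPoints(uv,K,np.array([m["k1"],0,0,0.]),).reshape(-1,2)
    d=np.c_[p[:,0],-p[:,1],-np.ones(len(p))]@E[:3,:3]
    return -E[:3,:3].T@E[:3,3],d
def plane(n,uv,z):
    c,d=ray(n,uv);return c+d*((z-c[2])/d[:,2])[:,None]
def state():
    s=ctrl.get_state();r=R.from_rotvec(s["tool_rot"]);print("t",s["time"],"pos",s["position"].round(4),"F",s["ft_force"].round(2),"M",s["torque"].round(3),"grip mm",round(s["grip_width"]*87,2),"j",np.round(s["joint_positions"],2))
    print(r.as_matrix().round(4)); return s,r
E
python3 - <<'E'
from h import *
state()
for n,c,o,k in(("top",[(190,160),(357,130),(390,290),(228,328),(344,210)],(250,190),10),("side",[(232,92),(378,92),(383,197),(228,197),(303,106)],(260,135),8)):
    uv=np.array(c)/k+np.array(o)-.5
    P=plane(n,uv,.1095);print(n,P.round(4));q=P[:4].mean(0);print(q,"sides",np.linalg.norm(np.diff(P[[0,1,2,3,0]],axis=0),axis=1))
    e=np.roll(P[:4],-1,0)-P[:4]; print("edge ang",np.degrees(np.arctan2(e[:,1],e[:,0])))
    d=P[4]-q;print("dot",np.linalg.norm(d),np.degrees(np.arctan2(d[1],d[0])))
# shell rim angle, top, z=.04
P=plane("top",[(201,123),(459,206),(427,330),(160,248)],.04);print(P.round(4));e=np.diff(P,axis=0);print(np.degrees(np.arctan2(e[:,1],e[:,0])),np.linalg.norm(e,axis=1))
print(plane("top",[(210,190)],.082),plane("top",[(226,159)],.02),plane("top",[(232,244)],.005))
E
```

```text
t 0.1 pos [ 0.163  -0.6287  0.2216] F [0.23 0.41 0.52] M [-0.002  0.011  0.06 ] grip mm 87.14 j [ 1.33  0.32 -0.07  1.45  0.02  1.37 -0.06]
[[-5.000e-04  2.511e-01 -9.680e-01]
 [ 1.700e-03 -9.680e-01 -2.511e-01]
 [-1.000e+00 -1.800e-03  1.000e-04]]
top [[0.5131 0.106  0.1095]
 [0.5168 0.0814 0.1095]
 [0.4932 0.0774 0.1095]
 [0.4884 0.1012 0.1095]
 [0.5051 0.0837 0.1095]]
[0.5028781  0.09149383 0.1095    ] sides [0.02491198 0.02393635 0.02435055 0.02521116]
edge ang [ -81.44608886 -170.4149683   101.51489187   10.88330458]
dot 0.00812076054182894 -73.92967306193032
side [[0.5175 0.0836 0.1095]
 [0.4926 0.0789 0.1095]
 [0.4888 0.1024 0.1095]
 [0.5147 0.1073 0.1095]
 [0.505  0.0845 0.1095]]
[0.50340586 0.0930609  0.1095    ] sides [0.02538001 0.02381375 0.02637108 0.02383361]
edge ang [-169.37347672   99.22173463   10.57205996  -83.16219064]
dot 0.008659694283176853 -79.53435749430162
[[ 0.6595  0.211   0.04  ]
 [ 0.5081 -0.2145  0.04  ]
 [ 0.3081 -0.1483  0.04  ]
 [ 0.4545  0.281   0.04  ]]
[-109.58221117  161.69223034   71.16961877] [0.45168796 0.21074935 0.45363161]
[[0.54172905 0.19395835 0.082     ]] [[0.60102236 0.17169956 0.02      ]] [[0.45811268 0.16563946 0.005     ]]
```

```bash
python3 -m jog '[{"rot":[-0.85,0,0],"travel":[0,0,-0.155],"jaw":-1},{"rot":[-0.85,0,0],"travel":[0,-0.02,-0.155],"jaw":-1},{"rot":[-0.85,0,0],"travel":[0,-0.02,-0.155],"jaw":-1},{"rot":[-0.85,0,0],"travel":[0,-0.02,-0.155],"jaw":-1}]'; python3 -c "
from h import *
state()"
```

```text
time: 0.5
position: [0.227, -0.6059, 0.2251]
tool_rot: [1.721, 0.438, -2.107]
ft_force: [-104.1, -50.1, -18.2]
grip_width: 1.001
t 0.5 pos [ 0.227  -0.6059  0.2251] F [-104.12  -50.11  -18.23] M [-9.384 21.971 -6.167] grip mm 87.09 j [ 1.17  0.31 -0.14  1.48  0.25  1.37 -0.09]
[[-0.1752  0.479  -0.8602]
 [-0.0968 -0.8778 -0.4691]
 [-0.9798  0.0011  0.2001]]
```

```bash
python3 -c "
from h import *
s=ctrl.get_state();print(s['qd'].round(3),s['joint_torque'].round(2))
cv2.imwrite('pics/t1.png',ctrl.get_image('top')[:,:,::-1])
s,_=state();print(s['qd'].round(3))"
```

```text
[-0.409 -0.069 -0.254  0.189  1.238  0.155 -0.057] [-79.87 -60.15 -78.55 -40.91 -35.5   -6.61   5.62]
t 0.55 pos [ 0.2257 -0.6045  0.2261] F [-96.02 -51.9   -3.66] M [-11.321  21.212  -5.822] grip mm 87.34 j [ 1.17  0.31 -0.15  1.48  0.28  1.38 -0.09]
[[-0.1976  0.4967 -0.8452]
 [-0.1055 -0.8679 -0.4854]
 [-0.9746 -0.0068  0.2238]]
[ 0.029 -0.013  0.    -0.014 -0.139  0.059  0.017]
```

View pics/t1.png

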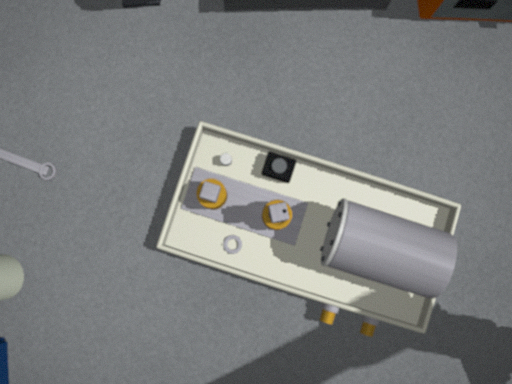

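The top view is unchanged except for the arm's shadow. The arm is pressing on something outside this view, so I'm backing off along the path I came.

```bash
python3 -m jog '[{"rot":[0.85,0,0],"travel":[0,0.02,0.155],"jaw":-1},{"rot":[0.85,0,0],"travel":[0,0.02,0.155],"jaw":-1},{"rot":[0.85,0,0],"travel":[0,0.02,0.155],"jaw":-1},{"rot":[0.85,0,0],"travel":[0,0,0.155],"jaw":-1}]'; python3 -c "
from h import *
cv2.imwrite('pics/s2.png',ctrl.get_image('side')[:,:,::-1])
s,_=state()"
```

```text
time: 0.95
position: [0.1677, -0.6422, 0.2219]
tool_rot: [2.089, 0.263, -2.088]
ft_force: [0.8, -0.5, 0.5]
grip_width: 1.0
t 1.0 pos [ 0.1554 -0.6454  0.2218] F [-8.23 -2.27  0.84] M [-0.164  0.63   0.034] grip mm 86.96 j [ 1.33  0.35 -0.06  1.41  0.03  1.38 -0.06]
[[-8.300e-03  2.329e-01 -9.725e-01]
 [-1.400e-03 -9.725e-01 -2.329e-01]
 [-1.000e+00 -5.000e-04  8.400e-03]]
```

View pics/s2.png

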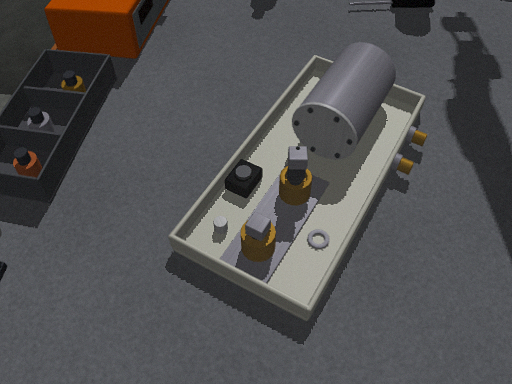

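The side view is unchanged and the tool is free again. The contact force and moment place the obstacle beside the fingers, about 0.2 m below the flange. I'll rise first and cross above it in small steps.

```bash
python3 -m jog '[{"rot":[0,0,0],"travel":[-0.12,0,0],"jaw":-1},{"rot":[0,0,0],"travel":[-0.15,0,0],"jaw":-1},{"rot":[0,0,0],"travel":[-0.15,0,0],"jaw":-1},{"rot":[0,0,0],"travel":[-0.15,0,0],"jaw":-1},{"rot":[0,0,0],"travel":[-0.15,0,0],"jaw":-1},{"rot":[0,0,0],"travel":[0,0,0],"jaw":-1}]'; python3 -c "
from h import *
state()
print(plane('side',[(430,3),(370,8),(260,8)],0))"
```

```text
time: 1.6
position: [0.1705, -0.6424, 0.4461]
tool_rot: [2.083, 0.254, -2.079]
ft_force: [-0.5, 1.6, 0.3]
grip_width: 1.003
t 1.6 pos [ 0.1705 -0.6424  0.4461] F [-0.47  1.56  0.31] M [ 0.009  0.005 -0.019] grip mm 87.26 j [ 1.31  0.36 -0.06  0.96  0.02  1.81 -0.06]
[[ 3.400e-03  2.515e-01 -9.679e-01]
 [-1.090e-02 -9.678e-01 -2.515e-01]
 [-9.999e-01  1.150e-02 -6.000e-04]]
[[ 2.66892617e-01 -5.18441260e-01 -1.11022302e-16]
 [ 4.06690712e-01 -4.60542535e-01  0.00000000e+00]
 [ 6.49068138e-01 -4.09009067e-01  0.00000000e+00]]
```

```bash
for i in 1; do python3 -m jog '[{"rot":[-0.5,0,0],"travel":[0,-0.02,-0.09],"jaw":-1},{"rot":[-0.5,0,0],"travel":[0,-0.02,-0.09],"jaw":-1},{"rot":[0,0,0],"travel":[0,0,0],"jaw":-1}]'; done; python3 -m jog '[{"rot":[-0.5,0,0],"travel":[0,-0.02,-0.09],"jaw":-1}]';python3 -m jog '[{"rot":[-0.5,0,0],"travel":[0,-0.02,-0.09],"jaw":-1}]'
```

```text
time: 1.9
position: [0.2255, -0.6112, 0.4374]
tool_rot: [2.035, 0.366, -2.027]
ft_force: [-0.5, 0.9, -0.4]
grip_width: 1.001
time: 2.0
position: [0.2405, -0.6005, 0.4369]
tool_rot: [2.009, 0.392, -2.016]
ft_force: [-0.3, -0.7, -0.7]
grip_width: 1.002
time: 2.1
position: [0.2664, -0.5831, 0.4374]
tool_rot: [1.983, 0.437, -1.984]
ft_force: [-0.0, 0.3, 0.2]
grip_width: 1.005
```

```bash
python3 -m jog '[{"rot":[-0.5,0,0],"travel":[0,-0.02,-0.09],"jaw":-1},{"rot":[-0.5,0,0],"travel":[0,-0.02,-0.09],"jaw":-1}]';python3 -m jog '[{"rot":[-0.6,0,0],"travel":[0,-0.02,-0.11],"jaw":-1},{"rot":[-0.6,0,0],"travel":[0,-0.02,-0.11],"jaw":-1}]'; python3 -m jog '[{"rot":[-0.7,0,0],"travel":[0,-0.02,-0.12],"jaw":-1},{"rot":[-0.7,0,0],"travel":[0,-0.02,-0.12],"jaw":-1}]'
```

```text
time: 2.3
position: [0.3108, -0.5481, 0.4384]
tool_rot: [1.929, 0.515, -1.928]
ft_force: [0.6, -0.6, 0.3]
grip_width: 0.998
time: 2.5
position: [0.3606, -0.5038, 0.4386]
tool_rot: [1.863, 0.602, -1.863]
ft_force: [0.1, 0.7, 0.1]
grip_width: 1.001
time: 2.7
position: [0.4105, -0.4503, 0.4386]
tool_rot: [1.784, 0.7, -1.784]
ft_force: [1.6, -1.4, -0.4]
grip_width: 0.999
```

```bash
python3 -c "
from h import *
cv2.imwrite('pics/s3.png',ctrl.get_image('side')[:,:,::-1])
state()"
```

```text
t 2.75 pos [ 0.4164 -0.4435  0.4391] F [3.66 3.32 0.87] M [ 0.301 -0.274 -0.055] grip mm 86.98 j [ 0.99  0.24 -0.28  1.13  0.06  1.78 -0.08]
[[ 4.300e-03  6.900e-01 -7.238e-01]
 [ 3.900e-03 -7.238e-01 -6.900e-01]
 [-1.000e+00  2.000e-04 -5.800e-03]]
```

View pics/s3.png

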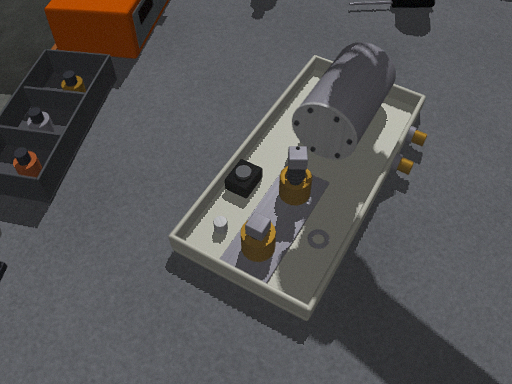

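The side view shows the scene unchanged, with only the arm's shadow over the shell, so the crossing is clear. Continuing.

```bash
python3 -m jog '[{"rot":[-0.8,0,0],"travel":[0,-0.023,-0.135],"jaw":-1},{"rot":[-0.8,0,0],"travel":[0,-0.023,-0.135],"jaw":-1},{"rot":[-0.8,0,0],"travel":[0,-0.023,-0.135],"jaw":-1},{"rot":[-0.8,0,0],"travel":[0,-0.023,-0.135],"jaw":-1}]' && python3 -m jog '[{"rot":[-0.8,0,0],"travel":[0,-0.023,-0.13],"jaw":-1},{"rot":[-0.8,0,0],"travel":[0,-0.023,-0.13],"jaw":-1},{"rot":[-0.8,0,0],"travel":[0,-0.023,-0.13],"jaw":-1},{"rot":[-0.8,0,0],"travel":[0,-0.023,-0.13],"jaw":-1}]'; python3 -c "
from h import *
state()"
```

```text
time: 3.15
position: [0.496, -0.3106, 0.4385]
tool_rot: [1.597, 0.901, -1.597]
ft_force: [0.3, -0.3, 0.5]
grip_width: 1.001
time: 3.55
position: [0.5371, -0.1581, 0.4386]
tool_rot: [1.401, 1.072, -1.401]
ft_force: [0.8, -0.2, -0.6]
grip_width: 1.001
t 3.55 pos [ 0.5371 -0.1581  0.4386] F [ 0.75 -0.21 -0.57] M [-0.017 -0.091 -0.008] grip mm 87.06 j [ 0.69  0.15 -0.52  1.25  0.08  1.76 -0.08]
[[ 2.000e-04  9.653e-01 -2.610e-01]
 [-4.000e-04 -2.610e-01 -9.653e-01]
 [-1.000e+00  2.000e-04  3.000e-04]]
```

```bash
python3 -m jog '[{"rot":[-0.84,0,0],"travel":[0,-0.024,-0.135],"jaw":-1},{"rot":[-0.84,0,0],"travel":[0,-0.024,-0.135],"jaw":-1},{"rot":[-0.84,0,0],"travel":[0,-0.024,-0.135],"jaw":-1},{"rot":[-0.84,0,0],"travel":[0,-0.024,-0.135],"jaw":-1},{"rot":[-0.84,0,0],"travel":[0,-0.024,-0.135],"jaw":-1},{"rot":[-0.84,0,0],"travel":[0,-0.024,-0.135],"jaw":-1},{"rot":[0,0,0],"travel":[0,0,0],"jaw":-1}]'; python3 -c "
from h import *
s,r=state()
print(r.inv().apply(np.array([.503,.0923,.15])-s['position'])/.3, np.degrees(np.arctan2(*r.as_matrix()[1::-1,1])))"
```

```text
time: 4.25
position: [0.5119, 0.0917, 0.4397]
tool_rot: [1.073, 1.291, -1.069]
ft_force: [-0.9, -0.1, 1.2]
grip_width: 1.006
t 4.25 pos [0.5119 0.0917 0.4397] F [-0.94 -0.13  1.17] M [ 0.024 -0.089 -0.003] grip mm 87.54 j [ 0.46  0.07 -0.73  1.34  0.04  1.75 -0.07]
[[ 0.0014  0.9828  0.1848]
 [ 0.0015  0.1848 -0.9828]
 [-1.      0.0017 -0.0012]]
[ 0.96550047 -0.03040505 -0.00630697] 10.648702987100405
```

```bash
python3 -m jog '[{"rot":[0,0,0],"travel":[0.15,-0.01,-0.003],"jaw":-1},{"rot":[0,0,0],"travel":[0.15,-0.01,-0.003],"jaw":-1},{"rot":[0,0,0],"travel":[0.15,-0.01,0],"jaw":-1},{"rot":[0,0,0],"travel":[0.15,0,0],"jaw":-1},{"rot":[0,0,0],"travel":[0.15,0,0],"jaw":-1},{"rot":[0,0,0],"travel":[0.1,0,0],"jaw":-1},{"rot":[0,0,0],"travel":[0,0,0],"jaw":-1}]'; python3 -c "
from h import *
s,r=state()
cv2.imwrite('pics/t4.png',ctrl.get_image('top')[:,:,::-1])
cv2.imwrite('pics/s4.png',ctrl.get_image('side')[:,:,::-1])
print(r.inv().apply(np.array([.503,.0923,.083])-s['position'])/.3, np.degrees(np.arctan2(*r.as_matrix()[1::-1,1])))"
```

```text
time: 4.95
position: [0.502, 0.0827, 0.1795]
tool_rot: [1.078, 1.291, -1.088]
ft_force: [-1.0, 0.6, -0.1]
grip_width: 0.996
t 4.95 pos [0.502  0.0827 0.1795] F [-0.99  0.58 -0.1 ] M [-0.012 -0.109 -0.009] grip mm 86.63 j [ 0.48  0.1  -0.73  1.83  0.07  1.25 -0.1 ]
[[-8.200e-03  9.853e-01  1.709e-01]
 [-1.000e-03  1.709e-01 -9.853e-01]
 [-1.000e+00 -8.200e-03 -4.000e-04]]
[ 0.32149523  0.01128878 -0.03096866] 9.839252392410723
```

View pics/t4.png

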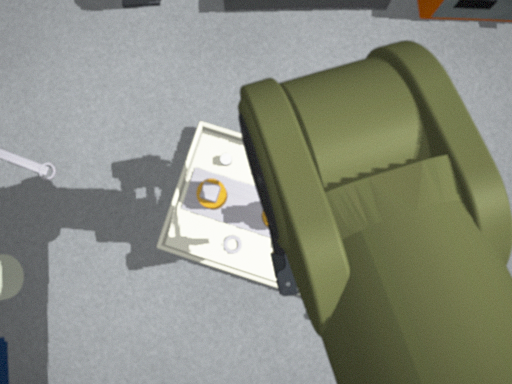

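View pics/s4.png

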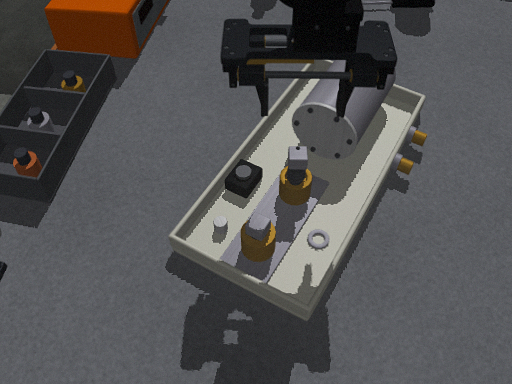

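The side view shows the open gripper above and behind the loose bolt's head at (297,157), clear of the tank. In the top view the arm hides the bolt. I'll correct the offset and descend.

```bash
python3 -m jog '[{"rot":[0,0,0],"travel":[0,0.011,-0.031],"jaw":-1},{"rot":[0,0,0],"travel":[0.06,0,0],"jaw":-1},{"rot":[0,0,0],"travel":[0.06,0,0],"jaw":-1},{"rot":[0,0,0],"travel":[0.06,0,0],"jaw":-1},{"rot":[0,0,0],"travel":[0,0,0],"jaw":-1},{"rot":[0,0,0],"travel":[0,0,0],"jaw":-1}]' 3; python3 -c "
from h import *
s,r=state()
cv2.imwrite('pics/s5.png',cv2.resize(ctrl.get_image('side')[40:260,180:420,::-1],None,fx=2.5,fy=2.5))
print(r.inv().apply(np.array([.503,.0923,.083])-s['position'])/.3, np.degrees(np.arctan2(*r.as_matrix()[1::-1,1])))"
```

```text
time: 5.65
position: [0.5084, 0.0933, 0.1312]
tool_rot: [1.084, 1.284, -1.081]
ft_force: [1.4, 0.6, 0.7]
grip_width: 1.0
t 5.65 pos [0.5084 0.0933 0.1312] F [1.39 0.57 0.67] M [-0.042 -0.117  0.031] grip mm 86.99 j [ 0.45  0.16 -0.73  1.87  0.12  1.15 -0.16]
[[ 2.300e-03  9.855e-01  1.697e-01]
 [ 4.000e-04  1.697e-01 -9.855e-01]
 [-1.000e+00  2.300e-03 -0.000e+00]]
[ 0.1606259  -0.01883879  0.00029042] 9.772680434626945
```

View pics/s5.png

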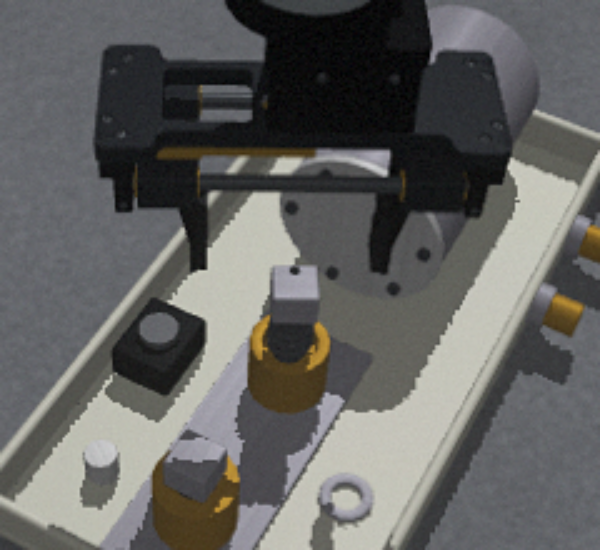

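The view shows the fingers straddling the head, which sits at about (295,290) in the crop, centred a few mm to one side.

```bash
python3 -m jog '[{"rot":[0.1,0,0],"travel":[0.04,-0.018,0],"jaw":-1},{"rot":[0,0,0],"travel":[0.04,0,0],"jaw":-1},{"rot":[0,0,0],"travel":[0.04,0,0],"jaw":-1},{"rot":[0,0,0],"travel":[0.04,0,0],"jaw":-1},{"rot":[0,0,0],"travel":[0,0,0],"jaw":-1},{"rot":[0,0,0],"travel":[0,0,0],"jaw":-1}]' 3; python3 -c "
from h import *
s,r=state()
cv2.imwrite('pics/s6.png',cv2.resize(ctrl.get_image('side')[80:230,210:390,::-1],None,fx=3.3,fy=3.3))
print(r.inv().apply(np.array([.503,.0923,.083])-s['position'])/.3, np.degrees(np.arctan2(*r.as_matrix()[1::-1,1])))"
```

```text
time: 6.3
position: [0.5017, 0.0916, 0.081]
tool_rot: [1.089, 1.282, -1.09]
ft_force: [0.0, 0.8, -0.1]
grip_width: 1.0
t 6.3 pos [0.5017 0.0916 0.081 ] F [ 0.    0.83 -0.1 ] M [-0.01  -0.099 -0.01 ] grip mm 87.03 j [ 0.43  0.21 -0.72  1.94  0.16  1.05 -0.2 ]
[[-1.100e-03  9.870e-01  1.607e-01]
 [ 3.000e-04  1.607e-01 -9.870e-01]
 [-1.000e+00 -1.100e-03 -4.000e-04]]
[-0.00668684  0.00456468 -0.00149411] 9.250385832828362
```

View pics/s6.png

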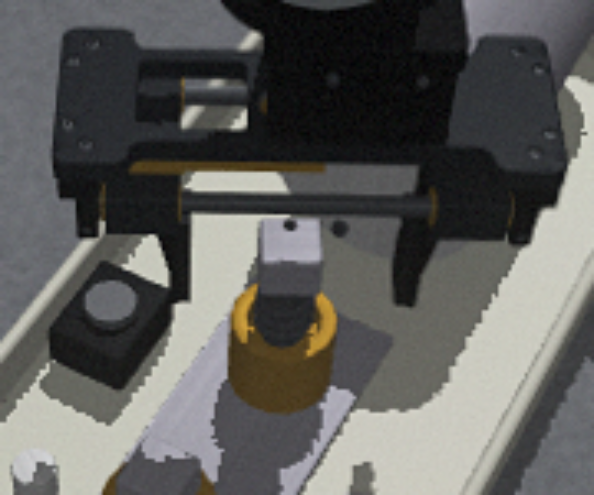

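The head sits well between the fingers and at pad height. I'll close gently, at 3 N, to check the centring.

```bash
python3 -m jog '[{"rot":[-0.1,0,0],"travel":[0,0,0],"jaw":0},{"rot":[0,0,0],"travel":[0,0,0],"jaw":0.3},{"rot":[0,0,0],"travel":[0,0,0],"jaw":0.3},{"rot":[0,0,0],"travel":[0,0,0],"jaw":0.3},{"rot":[0,0,0],"travel":[0,0,0],"jaw":0.3},{"rot":[0,0,0],"travel":[0,0,0],"jaw":0.3}]' 3; python3 -c "
from h import *
s,r=state();print(r.inv().apply(s['ft_force']))"; python3 -m jog '[{"rot":[0,0,0],"travel":[0,0,0],"jaw":1},{"rot":[0,0,0],"travel":[0,0,0],"jaw":1},{"rot":[0,0,0],"travel":[0,0,0],"jaw":1},{"rot":[0,0,0],"travel":[0,0,0],"jaw":1}]' 3; python3 -c "
from h import *
s,r=state();print(r.inv().apply(s['ft_force']))
cv2.imwrite('pics/s7.png',cv2.resize(ctrl.get_image('side')[80:230,210:390,::-1],None,fx=3.3,fy=3.3))
print(r.inv().apply(np.array([.503,.0923,.083])-s['position'])/.3, np.degrees(np.arctan2(*r.as_matrix()[1::-1,1])))"
```

```text
time: 6.95
position: [0.502, 0.0915, 0.0816]
tool_rot: [1.083, 1.285, -1.083]
ft_force: [-0.4, 0.6, -0.7]
grip_width: 0.54
t 6.95 pos [0.502  0.0915 0.0816] F [-0.41  0.55 -0.7 ] M [-0.033 -0.091 -0.001] grip mm 46.99 j [ 0.43  0.21 -0.72  1.94  0.16  1.05 -0.19]
[[ 1.000e-04  9.856e-01  1.692e-01]
 [-1.000e-04  1.692e-01 -9.856e-01]
 [-1.000e+00  1.000e-04  2.000e-04]]
[ 0.69862527 -0.30872864 -0.61259675]
time: 7.35
position: [0.5035, 0.0918, 0.0819]
tool_rot: [1.085, 1.283, -1.08]
ft_force: [5.0, 0.7, -2.3]
grip_width: 0.299
t 7.35 pos [0.5035 0.0918 0.0819] F [ 5.04  0.67 -2.26] M [ 0.197 -1.176  0.022] grip mm 25.97 j [ 0.43  0.21 -0.72  1.94  0.16  1.05 -0.19]
[[ 3.300e-03  9.856e-01  1.692e-01]
 [ 7.000e-04  1.692e-01 -9.856e-01]
 [-1.000e+00  3.400e-03 -2.000e-04]]
[2.27833198 5.07152416 0.19526726]
[-0.00351302 -0.00149576 -0.00196898] 9.742065508358548
```

View pics/s7.png

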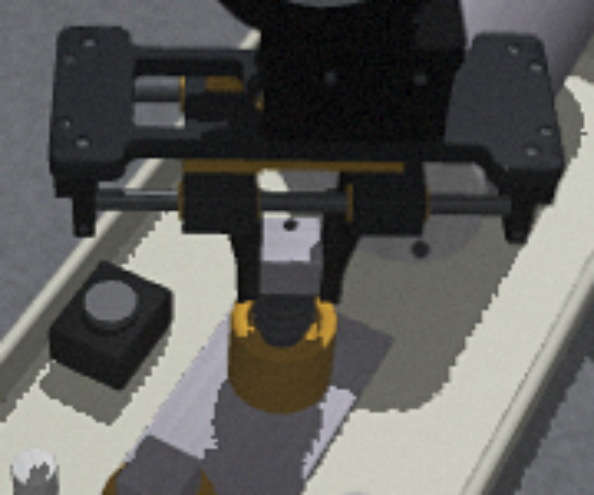

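The head is gripped at 26 mm, and the force shows the tool about 1.6 mm off along y. I'll recentre, open to a loose cage (about 28 mm) and start turning backward.

```bash
cat > look.py <<'E'
import sys
from h import *
s,r=state();print("Ftool",r.inv().apply(s['ft_force']).round(2),"yaw y",np.degrees(np.arctan2(*r.as_matrix()[1::-1,1])).round(2),"off",(r.inv().apply(np.array([.5035,.092,s['position'][2]])-s['position'])/.3).round(4))
cv2.imwrite('pics/%s.png'%sys.argv[1],cv2.resize(ctrl.get_image('side')[100:220,230:370,::-1],None,fx=4,fy=4,interpolation=cv2.INTER_CUBIC))
E
python3 -m jog '[{"rot":[0,0,0],"travel":[0,0.0055,0.002],"jaw":0.356},{"rot":[0,0,0],"travel":[0,0,0],"jaw":0.356},{"rot":[-0.5,0,0],"travel":[0,0,0],"jaw":0.356},{"rot":[-0.5,0,0],"travel":[0,0,0],"jaw":0.356},{"rot":[-0.5,0,0],"travel":[0,0,0],"jaw":0.356},{"rot":[-0.5,0,0],"travel":[0,0,0],"jaw":0.356},{"rot":[-0.5,0,0],"travel":[0,0,0],"jaw":0.356},{"rot":[-0.5,0,0],"travel":[0,0,0],"jaw":0.356}]' 3; python3 look.py b1
```

```text
time: 8.2
position: [0.5038, 0.0907, 0.0815]
tool_rot: [0.884, 1.383, -0.885]
ft_force: [1.8, -0.5, -0.2]
grip_width: 0.324
t 8.2 pos [0.5038 0.0907 0.0815] F [ 1.75 -0.46 -0.23] M [-0.122 -0.453 -0.007] grip mm 28.19 j [ 0.46  0.22 -0.76  1.93  0.18  1.05  0.06]
[[-1.000e-04  9.077e-01  4.196e-01]
 [-7.000e-04  4.196e-01 -9.077e-01]
 [-1.000e+00 -4.000e-04  6.000e-04]]
Ftool [0.23 1.4  1.15] yaw y 24.81 off [-0.      0.001  -0.0044]
```

View pics/b1.png

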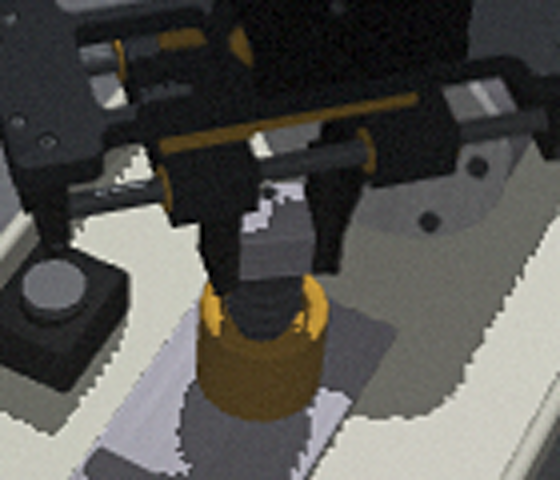

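The bolt's head is caged between the pads and following. The shank is visible below it and it has not dropped yet. I'll keep turning.

```bash
python3 -m jog '[{"rot":[-0.6,0,0],"travel":[0,0,-0.004],"jaw":0.356},{"rot":[-0.6,0,0],"travel":[0,0,0],"jaw":0.356},{"rot":[-0.6,0,0],"travel":[0,0,0],"jaw":0.356},{"rot":[-0.6,0,0],"travel":[0,0,0],"jaw":0.356},{"rot":[-0.6,0,0],"travel":[0,0,0],"jaw":0.356}]' 3; python3 look.py b2
```

```text
time: 8.75
position: [0.5036, 0.0911, 0.0817]
tool_rot: [0.684, 1.459, -0.685]
ft_force: [1.8, -2.1, 0.6]
grip_width: 0.317
t 8.75 pos [0.5036 0.0911 0.0817] F [ 1.83 -2.12  0.57] M [-0.475 -0.556 -0.035] grip mm 27.55 j [ 0.49  0.23 -0.79  1.93  0.19  1.06  0.31]
[[ 5.000e-04  7.687e-01  6.396e-01]
 [-1.500e-03  6.396e-01 -7.687e-01]
 [-1.000e+00 -6.000e-04  1.500e-03]]
Ftool [-0.57  0.05  2.8 ] yaw y 39.76 off [-0.      0.0016 -0.0026]
```

View pics/b2.png

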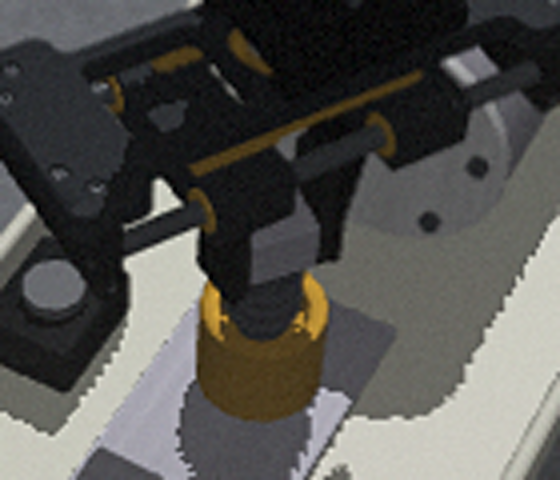

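The head is turning with the jaws (front face now oblique) and its lower edge is still at row 280, so no drop yet.

```bash
python3 -m jog '[{"rot":[-0.6,0,0],"travel":[0,0,-0.003],"jaw":0.356},{"rot":[-0.6,0,0],"travel":[0,0,0],"jaw":0.356},{"rot":[-0.6,0,0],"travel":[0,0,0],"jaw":0.356},{"rot":[-0.6,0,0],"travel":[0,0,0],"jaw":0.356},{"rot":[-0.6,0,0],"travel":[0,0,0],"jaw":0.356}]' 3; python3 look.py b3
```

```text
time: 9.3
position: [0.5031, 0.0917, 0.0818]
tool_rot: [0.481, 1.516, -0.484]
ft_force: [1.4, -2.0, 1.2]
grip_width: 0.328
t 9.3 pos [0.5031 0.0917 0.0818] F [ 1.36 -1.98  1.23] M [-0.552 -0.492 -0.074] grip mm 28.55 j [ 0.52  0.24 -0.83  1.93  0.2   1.06  0.56]
[[ 4.000e-04  5.777e-01  8.162e-01]
 [-1.700e-03  8.162e-01 -5.777e-01]
 [-1.000e+00 -1.200e-03  1.300e-03]]
Ftool [-1.23 -0.84  2.26] yaw y 54.71 off [-0.      0.0017  0.0006]
```

View pics/b3.png

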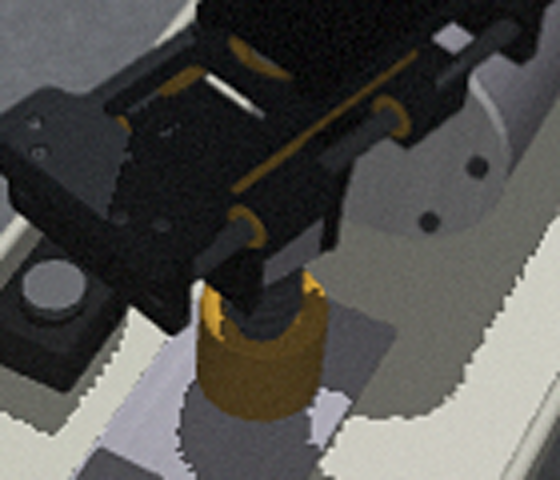

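The head is still up (lower edge near row 275, partly hidden by a finger). Continuing.

```bash
python3 -m jog '[{"rot":[-0.6,0,0],"travel":[0,0,0],"jaw":0.356},{"rot":[-0.6,0,0],"travel":[0,0,0],"jaw":0.356},{"rot":[-0.6,0,0],"travel":[0,0,0],"jaw":0.356},{"rot":[-0.6,0,0],"travel":[0,0,0],"jaw":0.356},{"rot":[-0.6,0,0],"travel":[0,0,0],"jaw":0.356}]' 3; python3 look.py b4;  python3 -m jog '[{"rot":[-0.6,0,0],"travel":[0,0,0],"jaw":0.356},{"rot":[-0.6,0,0],"travel":[0,0,0],"jaw":0.356},{"rot":[-0.6,0,0],"travel":[0,0,0],"jaw":0.356}]' 3; python3 look.py b5
```

```text
time: 9.85
position: [0.501, 0.0925, 0.0813]
tool_rot: [0.276, 1.556, -0.28]
ft_force: [-4.4, -2.0, 4.1]
grip_width: 0.361
t 9.85 pos [0.501  0.0925 0.0813] F [-4.38 -1.99  4.1 ] M [-0.405  0.568 -0.165] grip mm 31.41 j [ 0.56  0.24 -0.87  1.93  0.21  1.06  0.81]
[[-0.0037  0.3468  0.9379]
 [-0.0015  0.9379 -0.3468]
 [-1.     -0.0027 -0.003 ]]
Ftool [-4.08 -3.39 -3.43] yaw y 69.71 off [-0.      0.0014  0.0083]
time: 10.2
position: [0.5004, 0.0921, 0.081]
tool_rot: [0.153, 1.57, -0.157]
ft_force: [-4.1, -2.9, 4.8]
grip_width: 0.369
t 10.2 pos [0.5004 0.0921 0.081 ] F [-4.14 -2.89  4.77] M [-0.649  0.78  -0.086] grip mm 32.08 j [ 0.58  0.25 -0.89  1.93  0.22  1.07  0.96]
[[-0.005   0.1963  0.9805]
 [-0.0022  0.9805 -0.1963]
 [-1.     -0.0031 -0.0045]]
Ftool [-4.75 -3.66 -3.51] yaw y 78.68 off [-0.0001  0.0016  0.0102]
```

View pics/b4.png

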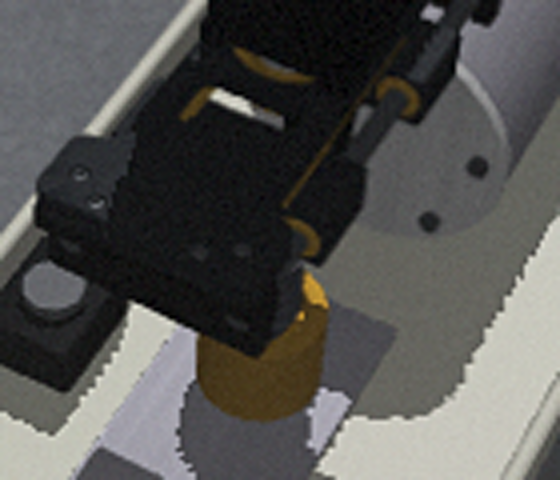

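View pics/b5.png

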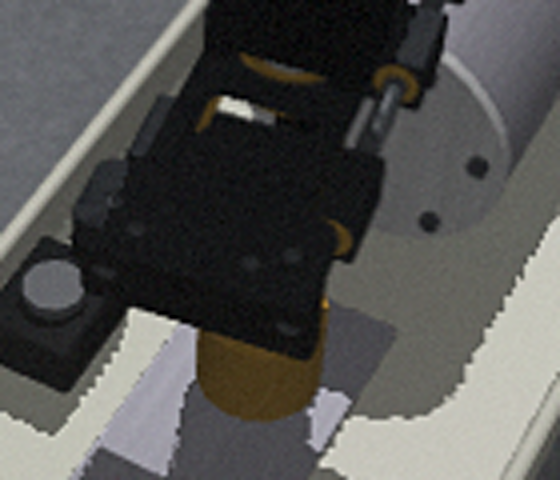

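The opening has grown to 32 mm. At 3 N the jaws are too soft, so the head is wedging them apart and lagging. I'll stiffen the cage with more grip force at the same width.

```bash
python3 -m jog '[{"rot":[0,0,0],"travel":[0,0.0015,0.005],"jaw":0.356},{"rot":[0,0,0],"travel":[0,0,0],"jaw":0.356},{"rot":[0,0,0],"travel":[0,0,0],"jaw":0.356}]' 25; python3 look.py b6
```

```text
time: 10.55
position: [0.5006, 0.092, 0.0809]
tool_rot: [0.154, 1.573, -0.16]
ft_force: [-8.6, -3.3, 7.5]
grip_width: 0.35
t 10.55 pos [0.5006 0.092  0.0809] F [-8.62 -3.31  7.54] M [-0.829  1.676 -0.053] grip mm 30.43 j [ 0.57  0.25 -0.89  1.93  0.23  1.07  0.96]
[[-0.0082  0.1983  0.9801]
 [-0.0033  0.9801 -0.1983]
 [-1.     -0.0048 -0.0074]]
Ftool [-7.45 -4.99 -7.85] yaw y 78.56 off [-0.0001  0.002   0.0096]
```

View pics/b6.png

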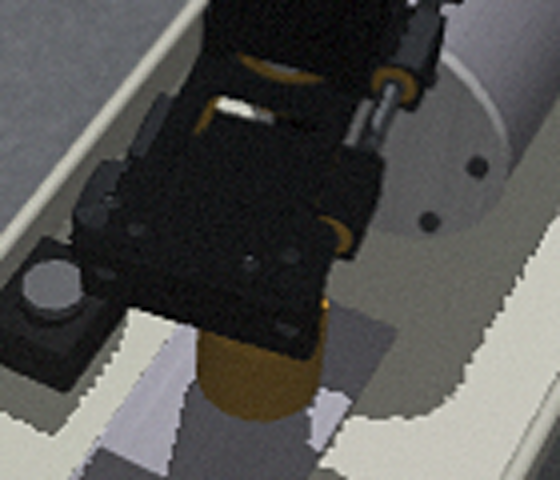

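The forces rose with grip and the tool is pushed about 3 mm towards -x, so the head is wedged. I'll let go, rise and look.

```bash
python3 -m jog '[{"rot":[0,0,0],"travel":[0,0,0],"jaw":0},{"rot":[0,0,0],"travel":[0,0,0],"jaw":-0.5},{"rot":[0,0,0],"travel":[0,0,0],"jaw":-1},{"rot":[0,0,0],"travel":[0,0,0],"jaw":-1}]' 25; python3 look.py b7; python3 -m jog '[{"rot":[0,0,0],"travel":[-0.07,0,0],"jaw":-1},{"rot":[0,0,0],"travel":[-0.12,0,0],"jaw":-1},{"rot":[1,0,0],"travel":[0,0,0],"jaw":-1},{"rot":[1,0,0],"travel":[0,0,0],"jaw":-1},{"rot":[1,0,0],"travel":[0,0,0],"jaw":-1},{"rot":[1,0,0],"travel":[0,0,0],"jaw":-1},{"rot":[1,0,0],"travel":[0,0,0],"jaw":-1},{"rot":[1,0,0],"travel":[0,0,0],"jaw":-1}]' 25; python3 look.py b8
```

```text
time: 11.0
position: [0.5043, 0.0935, 0.0815]
tool_rot: [0.155, 1.565, -0.154]
ft_force: [-0.0, 1.3, 0.3]
grip_width: 0.63
t 11.0 pos [0.5043 0.0935 0.0815] F [-0.01  1.31  0.3 ] M [ 0.123 -0.168 -0.017] grip mm 54.8 j [ 0.57  0.26 -0.89  1.93  0.23  1.06  0.96]
[[ 2.000e-04  1.957e-01  9.807e-01]
 [ 5.000e-04  9.807e-01 -1.957e-01]
 [-1.000e+00  5.000e-04  2.000e-04]]
Ftool [-0.3   1.29 -0.27] yaw y 78.71 off [-0.     -0.0056 -0.0017]
time: 11.85
position: [0.5043, 0.0933, 0.1385]
tool_rot: [0.567, 1.495, -0.566]
ft_force: [-1.2, 0.1, 0.1]
grip_width: 1.003
t 11.85 pos [0.5043 0.0933 0.1385] F [-1.19  0.05  0.13] M [ 0.064 -0.172 -0.   ] grip mm 87.24 j [ 0.56  0.17 -0.86  1.87  0.14  1.17  0.51]
[[ 2.000e-04  6.624e-01  7.491e-01]
 [ 2.000e-04  7.491e-01 -6.624e-01]
 [-1.000e+00  3.000e-04 -0.000e+00]]
Ftool [-0.13 -0.75 -0.93] yaw y 48.52 off [-0.     -0.0051  0.0009]
```

View pics/b8.png

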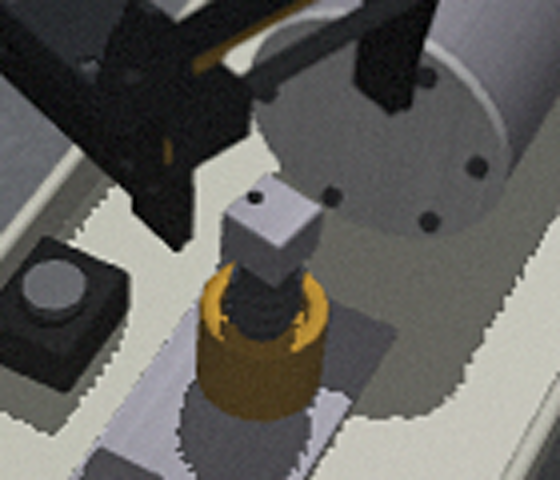

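View pics/b7.png

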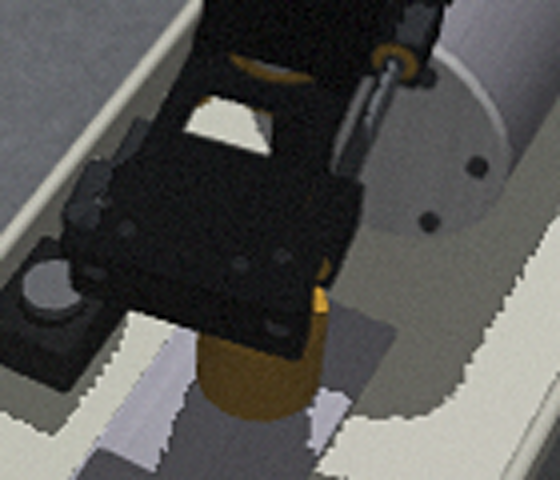

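The bolt is still up: the shank shows between the head and the boss, and the head stands diagonally at (272,210) in the crop. I'll measure its yaw and centre.

Run:
```python
from h import *
uv=(np.array([(222,212),(272,172),(322,208),(273,247),(254,197)])+.5)/4+np.array([230,100])-.5
for z in(.1095,.111,.103):
    P=plane("side",uv,z);q=P[:4].mean(0);print(q.round(4),"sides",np.linalg.norm(np.diff(P[[0,1,2,3,0]],axis=0),axis=1).round(4))
    e=np.roll(P[:4],-1,0)-P[:4]; print("edge ang",np.degrees(np.arctan2(e[:,1],e[:,0])).round(1))
    d=P[4]-q;print("dot",np.linalg.norm(d),np.degrees(np.arctan2(d[1],d[0])))
```

```text
[0.5035 0.0921 0.1095] sides [0.0258 0.0234 0.0249 0.0229]
edge ang [-123.9  145.3   55.1  -32.4]
dot 0.00830005951377756 -32.587749526079406
[0.5034 0.0935 0.111 ] sides [0.0257 0.0233 0.0248 0.0229]
edge ang [-123.9  145.3   55.1  -32.4]
dot 0.008276075927110672 -32.58774952607904
[0.5039 0.0865 0.103 ] sides [0.0261 0.0237 0.0252 0.0232]
edge ang [-123.9  145.3   55.1  -32.4]
dot 0.008403988389334354 -32.587749526079264
```

The bolt is at yaw about -34°, turned 46° so far. The soft jaws lagged by 23°. I'll regrasp on its flats (jaw yaw 55.5°) with a firm force.

```bash
python3 -m jog '[{"rot":[-0.7,0,0],"travel":[0.0,-0.003,0],"jaw":-1},{"rot":[-0.7,0,0],"travel":[0.06,0,0],"jaw":-0.3},{"rot":[0,0,0],"travel":[0.07,0,0],"jaw":0},{"rot":[0,0,0],"travel":[0.06,0,0],"jaw":0.2},{"rot":[0,0,0],"travel":[0,0,0],"jaw":0.2},{"rot":[0,0,0],"travel":[0,0,0],"jaw":0.2}]' 25; python3 look.py c1; python3 -m jog '[{"rot":[0,0,0],"travel":[0,0,0],"jaw":1},{"rot":[0,0,0],"travel":[0,0,0],"jaw":1},{"rot":[0,0,0],"travel":[0,0,0],"jaw":1},{"rot":[0,0,0],"travel":[0,0,0],"jaw":1}]' 10; python3 look.py c2
```

```text
time: 12.5
position: [0.5036, 0.0928, 0.0817]
tool_rot: [0.468, 1.52, -0.467]
ft_force: [0.7, -0.0, -0.4]
grip_width: 0.634
t 12.5 pos [0.5036 0.0928 0.0817] F [ 0.7  -0.02 -0.43] M [ 0.081 -0.14   0.001] grip mm 55.13 j [ 0.54  0.24 -0.85  1.93  0.21  1.06  0.57]
[[-3.000e-04  5.622e-01  8.270e-01]
 [ 4.000e-04  8.270e-01 -5.622e-01]
 [-1.000e+00  2.000e-04 -5.000e-04]]
Ftool [0.43 0.38 0.59] yaw y 55.79 off [-0.     -0.0024  0.001 ]
time: 12.95
position: [0.5032, 0.0914, 0.0818]
tool_rot: [0.467, 1.52, -0.471]
ft_force: [-3.9, -2.9, 4.0]
grip_width: 0.307
t 12.95 pos [0.5032 0.0914 0.0818] F [-3.91 -2.9   4.05] M [-0.622  0.566 -0.053] grip mm 26.68 j [ 0.54  0.24 -0.85  1.93  0.21  1.06  0.57]
[[-1.200e-03  5.633e-01  8.262e-01]
 [-2.000e-03  8.262e-01 -5.633e-01]
 [-1.000e+00 -2.300e-03  1.000e-04]]
Ftool [-4.04 -4.61 -1.6 ] yaw y 55.71 off [-0.      0.0022 -0.0002]
```

View pics/c2.png

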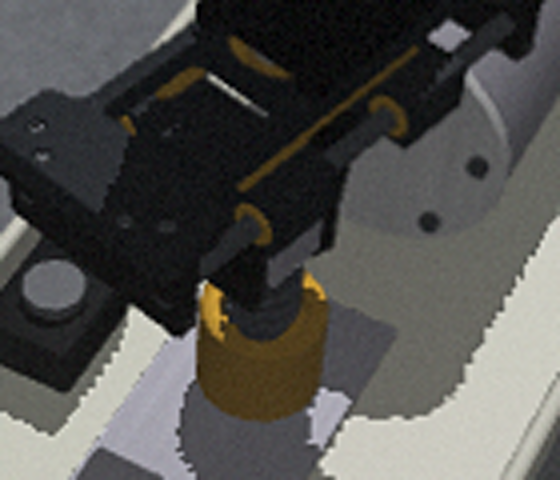

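Two grips now give a consistent bolt axis at (0.5036, 0.0911). I'll recentre there, rise 4 mm so the tips don't bear on the thread, and cage at 28 mm with 30 N.

```bash
sed -i 's/\.5035,\.092,/.5036,.0911,/' look.py; python3 -m jog '[{"rot":[0,0,0],"travel":[0,0,0],"jaw":0.25},{"rot":[0,0,0],"travel":[-0.013,-0.0047,0.003],"jaw":0.25},{"rot":[0,0,0],"travel":[0,0,0],"jaw":0.356},{"rot":[0,0,0],"travel":[0,0,0],"jaw":0.356}]' 30; python3 look.py c3; python3 -m jog '[{"rot":[-0.6,0,0],"travel":[0,0,0],"jaw":0.356},{"rot":[-0.6,0,0],"travel":[0,0,0],"jaw":0.356},{"rot":[-0.6,0,0],"travel":[0,0,0],"jaw":0.356}]'; python3 look.py c4
```

```text
time: 13.4
position: [0.504, 0.0911, 0.0856]
tool_rot: [0.469, 1.519, -0.468]
ft_force: [-0.9, 0.3, -0.3]
grip_width: 0.326
t 13.4 pos [0.504  0.0911 0.0856] F [-0.92  0.33 -0.31] M [ 0.083 -0.145  0.021] grip mm 28.35 j [ 0.55  0.24 -0.85  1.93  0.2   1.07  0.58]
[[ 9.000e-04  5.628e-01  8.266e-01]
 [ 4.000e-04  8.266e-01 -5.628e-01]
 [-1.000e+00  9.000e-04  5.000e-04]]
Ftool [ 0.31 -0.24 -0.95] yaw y 55.75 off [-0.     -0.0007 -0.0009]
time: 13.75
position: [0.5037, 0.0911, 0.0854]
tool_rot: [0.344, 1.543, -0.344]
ft_force: [0.0, -0.5, 0.6]
grip_width: 0.325
t 13.75 pos [0.5037 0.0911 0.0854] F [ 0.03 -0.48  0.64] M [ 0.026 -0.096 -0.131] grip mm 28.3 j [ 0.57  0.24 -0.88  1.93  0.21  1.07  0.73]
[[ 4.000e-04  4.246e-01  9.054e-01]
 [ 3.000e-04  9.054e-01 -4.246e-01]
 [-1.000e+00  5.000e-04  2.000e-04]]
Ftool [-0.64 -0.42  0.23] yaw y 64.87 off [-0.     -0.0001 -0.0004]
```

View pics/c4.png

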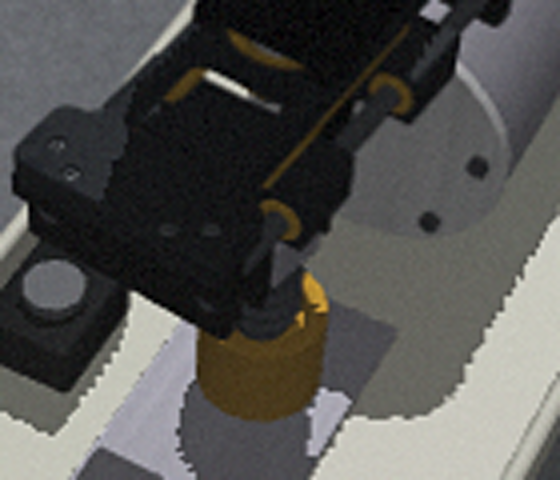

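The forces are now clean (Mz -0.13 N m is the turning resistance, opening held at 28.3 mm). I'll continue in short steps and watch Mz.

```bash
python3 -m jog '[{"rot":[-0.6,0,0],"travel":[0,0,0],"jaw":0.356},{"rot":[-0.6,0,0],"travel":[0,0,0],"jaw":0.356}]' >/dev/null; python3 look.py c5; python3 -m jog '[{"rot":[-0.6,0,0],"travel":[0,0,0],"jaw":0.356},{"rot":[-0.6,0,0],"travel":[0,0,0],"jaw":0.356}]'>/dev/null; python3 look.py c6;  python3 -m jog '[{"rot":[-0.6,0,0],"travel":[0,0,0],"jaw":0.356},{"rot":[-0.6,0,0],"travel":[0,0,0],"jaw":0.356}]'>/dev/null; python3 look.py c7
```

```text
t 14.0 pos [0.5037 0.0911 0.0854] F [ 0.32  1.06 -0.3 ] M [ 0.108 -0.133 -0.105] grip mm 27.61 j [ 0.58  0.25 -0.89  1.93  0.22  1.07  0.83]
[[ 2.000e-04  3.288e-01  9.444e-01]
 [ 4.000e-04  9.444e-01 -3.288e-01]
 [-1.000e+00  4.000e-04  1.000e-04]]
Ftool [ 0.3   1.11 -0.05] yaw y 70.8 off [-0.      0.     -0.0002]
t 14.25 pos [0.5037 0.091  0.0854] F [ 1.18 -0.65 -0.72] M [ 0.153 -0.231 -0.033] grip mm 28.06 j [ 0.59  0.25 -0.91  1.93  0.23  1.07  0.93]
[[ 3.000e-04  2.291e-01  9.734e-01]
 [ 3.000e-04  9.734e-01 -2.291e-01]
 [-1.000e+00  4.000e-04  2.000e-04]]
Ftool [ 0.72 -0.37  1.3 ] yaw y 76.76 off [-0.      0.0001 -0.0003]
t 14.5 pos [0.5036 0.0911 0.0852] F [ 1.12  1.21 -2.76] M [ 0.232 -0.378 -0.067] grip mm 27.99 j [ 0.61  0.26 -0.93  1.93  0.23  1.07  1.03]
[[ 1.000e-04  1.265e-01  9.920e-01]
 [ 4.000e-04  9.920e-01 -1.265e-01]
 [-1.000e+00  4.000e-04  1.000e-04]]
Ftool [2.76 1.35 0.96] yaw y 82.73 off [0.     0.0001 0.0001]
```

View pics/c7.png

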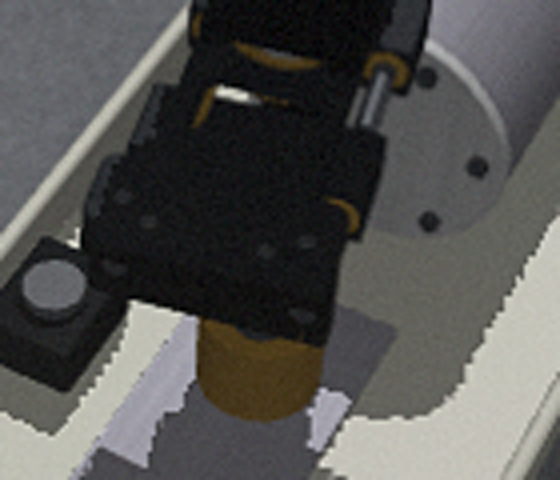

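Fz has gone to -2.8 N, which is the bolt's weight (0.27 kg) hanging in the jaws. That means the thread no longer carries it and it is past the crest. I'll go a little further, then relax the turn inside the cage so it can drop.

```bash
python3 -m jog '[{"rot":[-0.6,0,0],"travel":[0,0,0],"jaw":0.356},{"rot":[0,0,0],"travel":[0,0,0],"jaw":0.356}]' >/dev/null; python3 look.py c8; python3 -m jog '[{"rot":[0.6,0,0],"travel":[0,0,0],"jaw":0.356},{"rot":[0.6,0,0],"travel":[0,0,0],"jaw":0.356},{"rot":[0,0,0],"travel":[0,0,0],"jaw":0.356},{"rot":[0,0,0],"travel":[0,0,0],"jaw":0.356}]'>/dev/null; python3 look.py c9
```

```text
t 14.75 pos [0.5034 0.0911 0.0852] F [ 0.07  0.9  -1.16] M [ 0.249 -0.245 -0.028] grip mm 28.14 j [ 0.61  0.26 -0.93  1.93  0.24  1.07  1.08]
[[-4.000e-04  7.620e-02  9.971e-01]
 [ 4.000e-04  9.971e-01 -7.620e-02]
 [-1.000e+00  4.000e-04 -4.000e-04]]
Ftool [ 1.16  0.91 -0.  ] yaw y 85.63 off [-0.      0.0001  0.0007]
t 15.2 pos [0.5036 0.0907 0.0855] F [ 0.07  0.54 -0.06] M [ 0.102 -0.132  0.001] grip mm 27.95 j [ 0.6   0.25 -0.92  1.93  0.23  1.07  0.98]
[[ 1.000e-04  1.781e-01  9.840e-01]
 [-3.000e-04  9.840e-01 -1.781e-01]
 [-1.000e+00 -3.000e-04  1.000e-04]]
Ftool [ 0.06  0.54 -0.02] yaw y 79.74 off [-0.      0.0012 -0.0003]
```

View pics/c9.png

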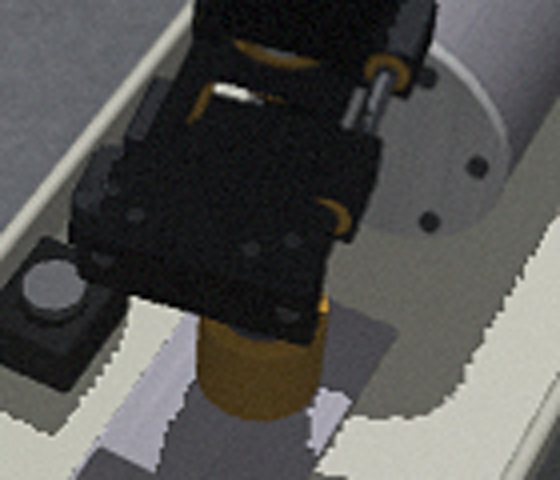

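The bolt is hidden behind the gripper in this view. I'll let go, rise and check.

```bash
python3 -m jog '[{"rot":[0,0,0],"travel":[0,0,0],"jaw":-0.2},{"rot":[0,0,0],"travel":[0,0,0],"jaw":-1},{"rot":[0,0,0],"travel":[0,0,0],"jaw":-1},{"rot":[0,0,0],"travel":[-0.08,0,0],"jaw":-1},{"rot":[1,0,0],"travel":[-0.08,0,0],"jaw":-1},{"rot":[1,0,0],"travel":[0,0,0],"jaw":-1},{"rot":[1,0,0],"travel":[0,0,0],"jaw":-1},{"rot":[1,0,0],"travel":[0,0,0],"jaw":-1}]' >/dev/null;  python3 -m jog '[{"rot":[1,0,0],"travel":[0,0,0],"jaw":-1},{"rot":[1,0,0],"travel":[0,0,0],"jaw":-1},{"rot":[1,0,0],"travel":[0,0,0],"jaw":-1}]' >/dev/null; python3 look.py c10
```

```text
t 16.35 pos [0.5035 0.0908 0.1334] F [ 0.28  0.3  -0.08] M [ 0.057 -0.154  0.005] grip mm 87.08 j [ 0.57  0.17 -0.86  1.88  0.14  1.16  0.44]
[[-1.000e-04  7.127e-01  7.015e-01]
 [-1.000e-04  7.015e-01 -7.127e-01]
 [-1.000e+00 -2.000e-04  0.000e+00]]
Ftool [ 0.08  0.41 -0.02] yaw y 44.54 off [-0.      0.0009 -0.0005]
```

View pics/c10.png

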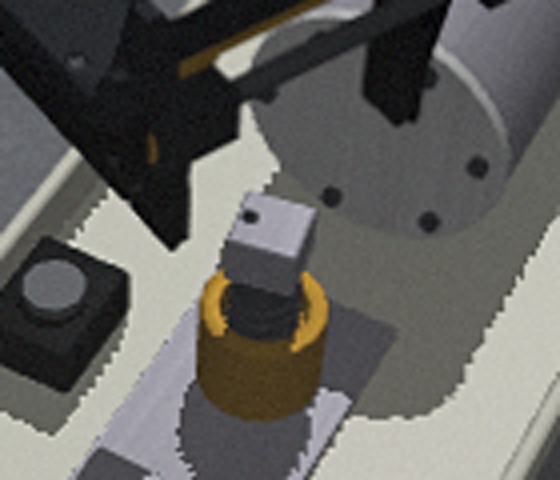

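The head has dropped: its top centre went from row 210 to about 225 in the crop, roughly 8.6 mm. I'll measure the yaw.

Run:
```python
from h import *
uv=(np.array([(226,240),(252,192),(316,210),(289,258),(250,217)])+.5)/4+np.array([230,100])-.5
for z in(.101,.103,.105):
    P=plane("side",uv,z);q=P[:4].mean(0);print(z,q.round(4),"sides",np.linalg.norm(np.diff(P[[0,1,2,3,0]],axis=0),axis=1).round(4))
    e=np.roll(P[:4],-1,0)-P[:4]; print("edge ang",np.degrees(np.arctan2(e[:,1],e[:,0])).round(1))
    d=P[4]-q;print("dot",np.linalg.norm(d),np.degrees(np.arctan2(d[1],d[0])))
```

```text
0.101 [0.5036 0.0918 0.101 ] sides [0.0241 0.0236 0.0242 0.0228]
edge ang [-103.6  169.8   74.5  -10.1]
dot 0.00791087831238629 -15.919008260893886
0.103 [0.5034 0.0935 0.103 ] sides [0.0241 0.0235 0.0241 0.0227]
edge ang [-103.6  169.8   74.5  -10.1]
dot 0.00788089064225069 -15.919008260893737
0.105 [0.5033 0.0952 0.105 ] sides [0.024  0.0234 0.024  0.0226]
edge ang [-103.6  169.8   74.5  -10.1]
dot 0.007850902972115338 -15.919008260894019
```

Run:
```python
from h import *
for uv,sg in(((88,236),1),((523,242),-1),((180,303),.52),((406,305),-.5)):
    u=np.array(uv)/3.3+np.array([210,80])
    for z in(.08,.1,.12,.13,.15): 
        P=plane("side",[u],z)[0]; d=P-[.5017,.0916,z]; ax=np.array([.987,.1607,0]);print(z,"along",round(d@ax,4),"perp",round(d@[.1607,-.987,0],4),end=" | ")
    print()
```

```text
0.08 along 0.0881 perp 0.0243 | 0.1 along 0.0865 perp 0.007 | 0.12 along 0.0849 perp -0.0103 | 0.13 along 0.084 perp -0.019 | 0.15 along 0.0824 perp -0.0363 | 
0.08 along -0.1042 perp 0.0254 | 0.1 along -0.0988 perp 0.0081 | 0.12 along -0.0934 perp -0.0093 | 0.13 along -0.0907 perp -0.018 | 0.15 along -0.0854 perp -0.0353 | 
0.08 along 0.047 perp -0.0126 | 0.1 along 0.0469 perp -0.0285 | 0.12 along 0.0468 perp -0.0445 | 0.13 along 0.0467 perp -0.0525 | 0.15 along 0.0466 perp -0.0685 | 
0.08 along -0.0495 perp -0.0115 | 0.1 along -0.0461 perp -0.0275 | 0.12 along -0.0427 perp -0.0435 | 0.13 along -0.041 perp -0.0515 | 0.15 along -0.0376 perp -0.0675 |
```

By ray casting, the body's underside is about 70 mm above the TCP, as stated, so it stays clear of the tank. I'll regrasp at jaw yaw 78° at the lower height and start turning forward.

```bash
python3 -m jog '[{"rot":[-1,0,0],"travel":[0,0,0],"jaw":-1},{"rot":[-1,0,0],"travel":[0,0,0],"jaw":-1},{"rot":[-1,0,0],"travel":[0,0,0],"jaw":-1},{"rot":[-1,0,0],"travel":[0,0,0],"jaw":-1},{"rot":[-1,0,0],"travel":[0,0,0],"jaw":-1},{"rot":[-1,0,0],"travel":[0,0,0],"jaw":-1},{"rot":[-0.7,0,0],"travel":[0.08,0,0],"jaw":-0.5}]' >/dev/null;  python3 -m jog '[{"rot":[0,0,0],"travel":[0.08,0,0],"jaw":0},{"rot":[0,0,0],"travel":[0.028,0,0],"jaw":0.2},{"rot":[0,0,0],"travel":[0,0,0],"jaw":0.356},{"rot":[0,0,0],"travel":[0,0,0],"jaw":0.356},{"rot":[0,0,0],"travel":[0,0,0],"jaw":0.356},{"rot":[0,0,0],"travel":[0,0,0],"jaw":0.356},{"rot":[0,0,0],"travel":[0,0,0],"jaw":0.356}]' 30 >/dev/null; python3 look.py d1
```

```text
t 17.8 pos [0.5041 0.0908 0.0777] F [ 0.48 -0.6  -0.25] M [ 0.075 -0.131  0.031] grip mm 32.68 j [ 0.59  0.26 -0.91  1.93  0.24  1.06  0.95]
[[ 1.200e-03  2.038e-01  9.790e-01]
 [-3.000e-04  9.790e-01 -2.038e-01]
 [-1.000e+00 -1.000e-04  1.200e-03]]
Ftool [ 0.25 -0.49  0.6 ] yaw y 78.24 off [-0.      0.0006 -0.0017]
```

```bash
python3 -m jog '[{"rot":[0,0,0],"travel":[0,0,-0.0015],"jaw":0.356},{"rot":[0.8,0,0],"travel":[0,0,0],"jaw":0.356},{"rot":[0.8,0,0],"travel":[0,0,0],"jaw":0.356},{"rot":[0.8,0,0],"travel":[0.002,0,0],"jaw":0.356},{"rot":[0.8,0,0],"travel":[0,0,0],"jaw":0.356},{"rot":[0.8,0,0],"travel":[0,0,0],"jaw":0.356},{"rot":[0.8,0,0],"travel":[0,0,0],"jaw":0.356}]' 30 >/dev/null; python3 look.py d2; python3 -m jog '[{"rot":[0.8,0,0],"travel":[0,0,0],"jaw":0.356},{"rot":[0.8,0,0],"travel":[0,0,0],"jaw":0.356},{"rot":[0.8,0,0],"travel":[0,0,0],"jaw":0.356},{"rot":[0.8,0,0],"travel":[0.003,0,0],"jaw":0.356},{"rot":[0.8,0,0],"travel":[0,0,0],"jaw":0.356},{"rot":[0.8,0,0],"travel":[0,0,0],"jaw":0.356}]' 30 >/dev/null; python3 look.py d3
```

```text
t 18.55 pos [0.503  0.0914 0.0766] F [-1.04 -0.05  0.98] M [ 0.265 -0.064  0.073] grip mm 28.15 j [ 0.53  0.25 -0.84  1.94  0.21  1.05  0.54]
[[-0.000e+00  5.862e-01  8.102e-01]
 [ 4.000e-04  8.102e-01 -5.862e-01]
 [-1.000e+00  3.000e-04 -2.000e-04]]
Ftool [-0.98 -0.65 -0.81] yaw y 54.11 off [-0.      0.0002  0.0022]
t 19.2 pos [0.5034 0.0915 0.0759] F [-0.12  1.08  1.69] M [ 0.31  -0.1    0.131] grip mm 28.39 j [ 0.48  0.23 -0.78  1.94  0.19  1.04  0.14]
[[ 6.000e-04  8.644e-01  5.029e-01]
 [ 5.000e-04  5.029e-01 -8.644e-01]
 [-1.000e+00  8.000e-04 -1.000e-04]]
Ftool [-1.69  0.44 -1.  ] yaw y 30.19 off [-0.     -0.0001  0.0016]
```

View pics/d3.png

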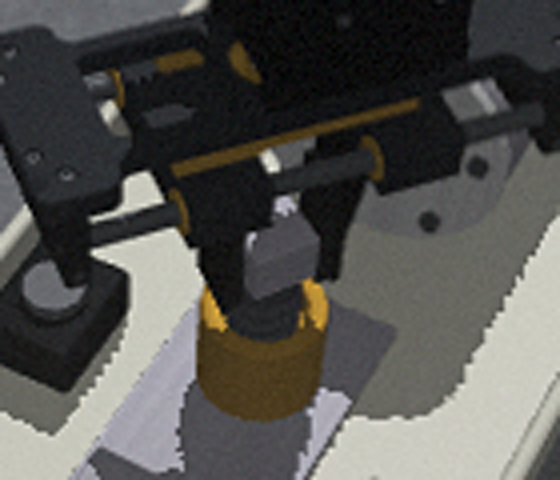

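The bolt follows the jaws forward (lower head edge now near row 297) with a clean torque of 0.13 N m. Continuing.

```bash
python3 -m jog '[{"rot":[0.8,0,0],"travel":[0.0012,0,0.0015],"jaw":0.356},{"rot":[0.8,0,0],"travel":[0,0,0],"jaw":0.356},{"rot":[0.8,0,0],"travel":[0,0,0],"jaw":0.356},{"rot":[0.8,0,0],"travel":[0,0,0],"jaw":0.356},{"rot":[0.8,0,0],"travel":[0.0012,0,0],"jaw":0.356},{"rot":[0.8,0,0],"travel":[0,0,0],"jaw":0.356},{"rot":[0.8,0,0],"travel":[0,0,0],"jaw":0.356},{"rot":[0.8,0,0],"travel":[0,0,0],"jaw":0.356}]' 30 >/dev/null; python3 look.py d4; python3 -m jog '[{"rot":[0.8,0,0],"travel":[0.0012,0,0],"jaw":0.356},{"rot":[0.8,0,0],"travel":[0,0,0],"jaw":0.356},{"rot":[0.8,0,0],"travel":[0,0,0],"jaw":0.356},{"rot":[0.8,0,0],"travel":[0,0,0],"jaw":0.356},{"rot":[0.8,0,0],"travel":[0.0012,0,0],"jaw":0.356},{"rot":[0.8,0,0],"travel":[0,0,0],"jaw":0.356},{"rot":[0.8,0,0],"travel":[0,0,0],"jaw":0.356},{"rot":[0.8,0,0],"travel":[0,0,0],"jaw":0.356}]' 30 >/dev/null; python3 look.py d5
```

```text
t 20.05 pos [0.5037 0.0915 0.0752] F [-0.11  2.29  1.4 ] M [ 0.404 -0.135  0.108] grip mm 28.04 j [ 0.42  0.22 -0.71  1.94  0.16  1.04 -0.39]
[[ 9.000e-04  9.995e-01 -3.040e-02]
 [ 1.000e-03 -3.040e-02 -9.995e-01]
 [-1.000e+00  9.000e-04 -1.100e-03]]
Ftool [-1.4  -0.17 -2.29] yaw y -1.74 off [-0.     -0.0003  0.0013]
t 20.9 pos [0.5038 0.0912 0.0744] F [0.63 0.87 0.85] M [ 0.428 -0.179  0.07 ] grip mm 27.77 j [ 0.35  0.21 -0.64  1.94  0.14  1.03 -0.93]
[[ 1.000e-03  8.319e-01 -5.548e-01]
 [ 7.000e-04 -5.549e-01 -8.319e-01]
 [-1.000e+00  4.000e-04 -1.200e-03]]
Ftool [-0.85  0.04 -1.08] yaw y -33.7 off [-0.     -0.0003  0.0006]
```

View pics/d5.png

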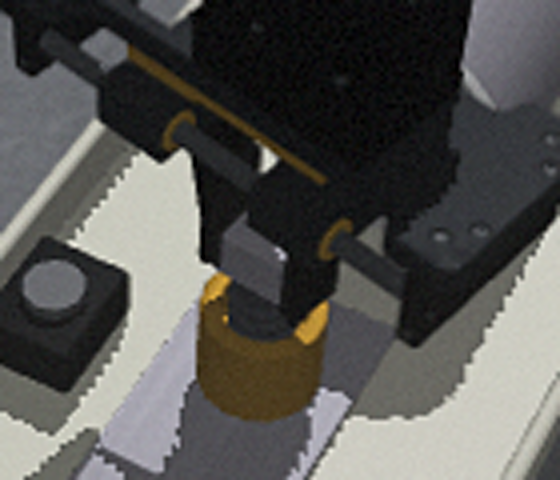

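Turning well, with the head still caged. Continuing.

```bash
python3 -m jog '[{"rot":[0.8,0,0],"travel":[0.0012,0,0],"jaw":0.356},{"rot":[0.8,0,0],"travel":[0,0,0],"jaw":0.356},{"rot":[0.8,0,0],"travel":[0,0,0],"jaw":0.356},{"rot":[0.8,0,0],"travel":[0,0,0],"jaw":0.356},{"rot":[0.8,0,0],"travel":[0.0012,0,0],"jaw":0.356},{"rot":[0.8,0,0],"travel":[0,0,0],"jaw":0.356},{"rot":[0.8,0,0],"travel":[0,0,0],"jaw":0.356},{"rot":[0.8,0,0],"travel":[0,0,0],"jaw":0.356}]' 30 >/dev/null; python3 look.py d6; python3 -m jog '[{"rot":[0.8,0,0],"travel":[0.0012,0,0],"jaw":0.356},{"rot":[0.8,0,0],"travel":[0,0,0],"jaw":0.356},{"rot":[0.8,0,0],"travel":[0,0,0],"jaw":0.356},{"rot":[0.8,0,0],"travel":[0,0,0],"jaw":0.356},{"rot":[0.8,0,0],"travel":[0.0012,0,0],"jaw":0.356},{"rot":[0.8,0,0],"travel":[0,0,0],"jaw":0.356},{"rot":[0.8,0,0],"travel":[0,0,0],"jaw":0.356},{"rot":[0.8,0,0],"travel":[0,0,0],"jaw":0.356}]' 30 >/dev/null; python3 look.py d7
```

```text
t 21.75 pos [0.5036 0.091  0.0736] F [-0.11  1.16  1.44] M [ 0.364 -0.067  0.117] grip mm 27.97 j [ 0.3   0.2  -0.57  1.95  0.13  1.03 -1.48]
[[ 7.000e-04  4.120e-01 -9.112e-01]
 [ 4.000e-04 -9.112e-01 -4.120e-01]
 [-1.000e+00 -1.000e-04 -8.000e-04]]
Ftool [-1.44 -1.1  -0.38] yaw y -65.67 off [ 0.     -0.0004 -0.    ]
t 22.6 pos [0.5035 0.091  0.0728] F [0.35 1.82 0.78] M [ 0.387 -0.076  0.06 ] grip mm 28.07 j [ 0.24  0.19 -0.51  1.95  0.11  1.03 -2.02]
[[ 5.000e-04 -1.329e-01 -9.911e-01]
 [ 4.000e-04 -9.911e-01  1.329e-01]
 [-1.000e+00 -5.000e-04 -4.000e-04]]
Ftool [-0.78 -1.85 -0.11] yaw y -97.64 off [ 0.     -0.0004 -0.0001]
```

View pics/d7.png

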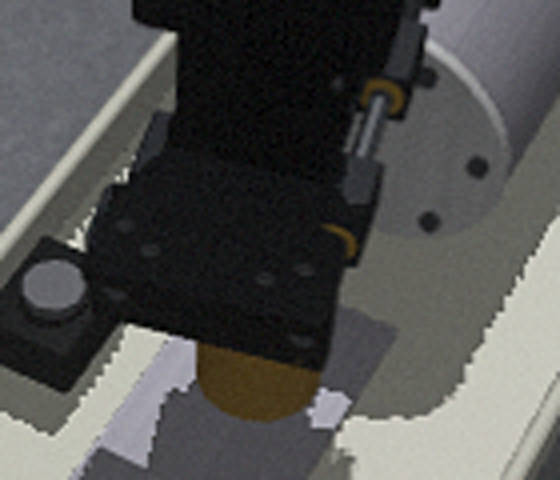

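```bash
python3 -m jog '[{"rot":[0.8,0,0],"travel":[0.0012,0,0],"jaw":0.356},{"rot":[0.8,0,0],"travel":[0,0,0],"jaw":0.356},{"rot":[0.8,0,0],"travel":[0,0,0],"jaw":0.356},{"rot":[0.8,0,0],"travel":[0,0,0],"jaw":0.356},{"rot":[0.8,0,0],"travel":[0.0012,0,0],"jaw":0.356},{"rot":[0.4,0,0],"travel":[0,0,0],"jaw":0.356},{"rot":[0,0,0],"travel":[0,0,0],"jaw":0.356}]' 30 >/dev/null; python3 look.py d8; python3 -m jog '[{"rot":[0,0,0],"travel":[0,0,0],"jaw":-0.2},{"rot":[0,0,0],"travel":[0,0,0],"jaw":-0.6},{"rot":[0,0,0],"travel":[-0.08,0,0],"jaw":-1},{"rot":[0,0,0],"travel":[-0.08,0,0],"jaw":-1}]' >/dev/null; python3 look.py d9
```

```text
t 23.35 pos [0.5036 0.091  0.0722] F [0.13 1.39 1.85] M [ 0.542 -0.059  0.053] grip mm 28.26 j [ 0.2   0.19 -0.47  1.95  0.1   1.02 -2.4 ]
[[ 7.000e-04 -4.927e-01 -8.702e-01]
 [ 4.000e-04 -8.702e-01  4.927e-01]
 [-1.000e+00 -7.000e-04 -4.000e-04]]
Ftool [-1.85 -1.27  0.57] yaw y -119.52 off [ 0.     -0.0002  0.0003]
t 23.8 pos [0.5022 0.0896 0.1193] F [ 0.62 -0.12 -0.62] M [ 0.036 -0.018  0.01 ] grip mm 52.53 j [ 0.22  0.13 -0.47  1.91  0.07  1.12 -2.37]
[[-3.300e-03 -4.958e-01 -8.684e-01]
 [-9.000e-04 -8.684e-01  4.958e-01]
 [-1.000e+00  2.400e-03  2.400e-03]]
Ftool [ 0.62 -0.2  -0.6 ] yaw y -119.72 off [-0.     -0.0067 -0.0016]
```

View pics/d9.png

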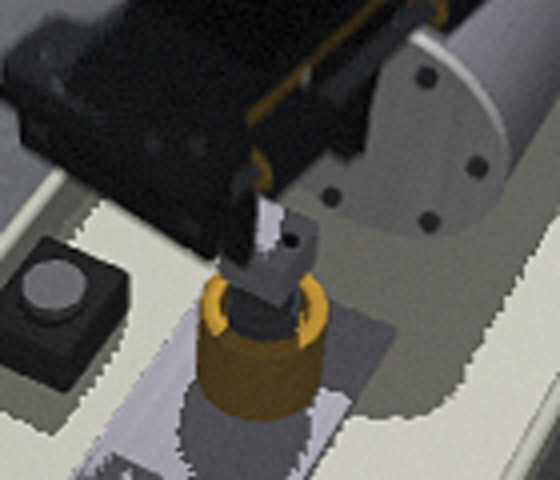

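The dot is now on the far side at (290,240), so the bolt has turned about 190° forward and sunk further. I'll rewind the open gripper while raised.

```bash
R8='x'; python3 -m jog '[{"rot":[-1,0,0],"travel":[0,0,0],"jaw":-1},{"rot":[-1,0,0],"travel":[0,0,0],"jaw":-1},{"rot":[-1,0,0],"travel":[0,0,0],"jaw":-1},{"rot":[-1,0,0],"travel":[0,0,0],"jaw":-1},{"rot":[-1,0,0],"travel":[0,0,0],"jaw":-1},{"rot":[-1,0,0],"travel":[0,0,0],"jaw":-1},{"rot":[-1,0,0],"travel":[0,0,0],"jaw":-1},{"rot":[-1,0,0],"travel":[0,0,0],"jaw":-1}]' >/dev/null
python3 -m jog '[{"rot":[-1,0,0],"travel":[0,0,0],"jaw":-1},{"rot":[-1,0,0],"travel":[0,0,0],"jaw":-1},{"rot":[-1,0,0],"travel":[0,0,0],"jaw":-1},{"rot":[-1,0,0],"travel":[0,0,0],"jaw":-1},{"rot":[-1,0,0],"travel":[0,0,0],"jaw":-1},{"rot":[-1,0,0],"travel":[0,0,0],"jaw":-1},{"rot":[-1,0,0],"travel":[0,0,0],"jaw":-1},{"rot":[-1,0,0],"travel":[0,0,0],"jaw":-1}]' >/dev/null
python3 -m jog '[{"rot":[-1,0,0],"travel":[0,0,0],"jaw":-1},{"rot":[-1,0,0],"travel":[0,0,0],"jaw":-1},{"rot":[-1,0,0],"travel":[0,0,0],"jaw":-1},{"rot":[-1,0,0],"travel":[0,0,0],"jaw":-1},{"rot":[-1,0,0],"travel":[0,0,0],"jaw":-1},{"rot":[-1,0,0],"travel":[0,0,0],"jaw":-1},{"rot":[-1,0,0],"travel":[0,0,0],"jaw":-1},{"rot":[-1,0,0],"travel":[0,0,0],"jaw":-1}]' >/dev/null
python3 look.py d10
python3 -m jog '[{"rot":[-1,0,0],"travel":[0,0,0],"jaw":-1},{"rot":[-1,0,0],"travel":[0,0,0],"jaw":-1},{"rot":[-1,0,0],"travel":[0,0,0],"jaw":-1},{"rot":[-1,0,0],"travel":[0,0,0],"jaw":-1},{"rot":[-1,0,0],"travel":[0,0,0],"jaw":-1},{"rot":[-1,0,0],"travel":[0,0,0],"jaw":-1},{"rot":[-1,0,0],"travel":[0,0,0],"jaw":-1},{"rot":[-1,0,0],"travel":[0,0,0],"jaw":-1}]' >/dev/null
python3 look.py d11
```

```text
t 26.25 pos [0.503  0.0898 0.1194] F [-0.17 -0.29  0.53] M [ 0.016 -0.07   0.037] grip mm 87.0 j [ 0.37  0.15 -0.64  1.9   0.1   1.12 -0.3 ]
[[-9.0e-04  1.0e+00  8.3e-03]
 [-9.0e-04  8.3e-03 -1.0e+00]
 [-1.0e+00 -9.0e-04  9.0e-04]]
Ftool [-0.53 -0.17  0.28] yaw y 0.48 off [-0.      0.0019 -0.0044]
t 27.1 pos [0.5031 0.0899 0.1195] F [-1.01 -0.27 -0.28] M [ 0.064 -0.187  0.027] grip mm 87.09 j [ 0.42  0.16 -0.7   1.9   0.11  1.12  0.38]
[[-8.000e-04  7.618e-01  6.478e-01]
 [-7.000e-04  6.478e-01 -7.618e-01]
 [-1.000e+00 -1.000e-03  0.000e+00]]
Ftool [ 0.28 -0.94 -0.45] yaw y 40.37 off [-0.      0.004  -0.0019]
```

View pics/d10.png

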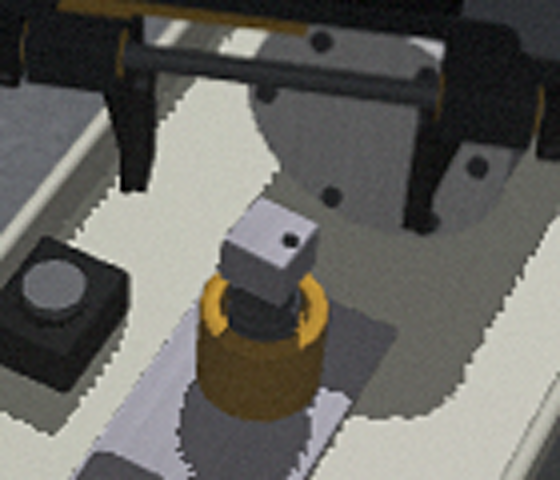

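View pics/d11.png

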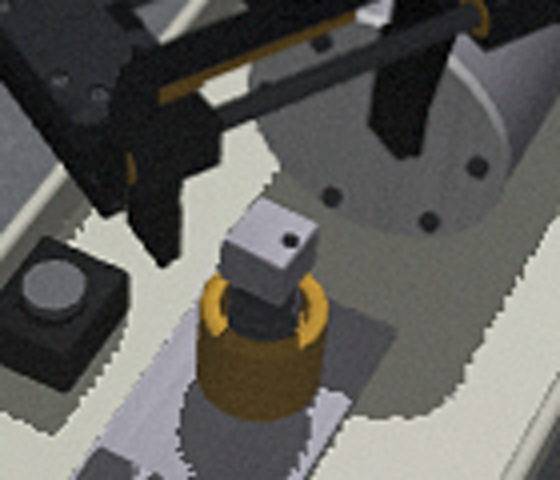

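Clear view: the head's top corners are at about (221,243), (265,196), (319,228) and (280,270) in the crop, with the dot at (290,240).

Run:
```python
from h import *
uv=(np.array([(221,243),(265,196),(319,228),(279,269),(290,240)])+.5)/4+np.array([230,100])-.5
for z in(.095,.0975,.1):
    P=plane("side",uv,z);q=P[:4].mean(0);print(z,q.round(4),"sides",np.linalg.norm(np.diff(P[[0,1,2,3,0]],axis=0),axis=1).round(4))
    e=np.roll(P[:4],-1,0)-P[:4]; print("edge ang",np.degrees(np.arctan2(e[:,1],e[:,0])).round(1))
    d=P[4]-q;print("dot",np.linalg.norm(d),np.degrees(np.arctan2(d[1],d[0])))
```

```text
0.095 [0.5033 0.0907 0.095 ] sides [0.0272 0.0236 0.0238 0.0229]
edge ang [-116.3  151.4   61.6  -20.2]
dot 0.00709447828560983 166.70519241489677
0.0975 [0.5031 0.0929 0.0975] sides [0.0271 0.0235 0.0237 0.0228]
edge ang [-116.3  151.4   61.6  -20.2]
dot 0.007061240081959013 166.70519241489646
0.1 [0.503 0.095 0.1  ] sides [0.0269 0.0234 0.0236 0.0226]
edge ang [-116.3  151.4   61.6  -20.2]
dot 0.00702800187830818 166.7051924148967
```

```bash
python3 -m jog '[{"rot":[-0.96,0,0],"travel":[0,0,0],"jaw":-1},{"rot":[-0.96,0,0],"travel":[0,0,0],"jaw":-1},{"rot":[-0.96,0,0],"travel":[0,0,0],"jaw":-1},{"rot":[-0.96,0,0],"travel":[0,0,0],"jaw":-1},{"rot":[-0.96,0,0],"travel":[0.05,0.0043,0],"jaw":-0.5},{"rot":[0,0,0],"travel":[0.06,0,0],"jaw":-0.2},{"rot":[0,0,0],"travel":[0.05,0,0],"jaw":0.1},{"rot":[0,0,0],"travel":[0,0,0],"jaw":0.356}]' 30 >/dev/null;  python3 -m jog '[{"rot":[0,0,0],"travel":[0,0,0],"jaw":0.356},{"rot":[0,0,0],"travel":[0,0,0],"jaw":0.356},{"rot":[0,0,0],"travel":[0,0,0],"jaw":0.356},{"rot":[0,0,0],"travel":[0,0,0],"jaw":0.356},{"rot":[0,0,0],"travel":[0,0,0],"jaw":0.356}]' 30 >/dev/null; python3 look.py e1
```

```text
t 28.45 pos [0.5043 0.0916 0.0723] F [-0.98 -0.12  0.22] M [ 0.023 -0.19  -0.026] grip mm 29.71 j [ 0.43  0.23 -0.73  1.94  0.18  1.03  0.75]
[[ 8.000e-04  4.347e-01  9.006e-01]
 [-2.000e-04  9.006e-01 -4.347e-01]
 [-1.000e+00  1.000e-04  8.000e-04]]
Ftool [-0.22 -0.54 -0.82] yaw y 64.23 off [-0.     -0.0025 -0.0014]
```

Centred to within about 1 mm. I'll trim that and turn forward again.

```bash
python3 -m jog '[{"rot":[0,0,0],"travel":[0,-0.0025,-0.0014],"jaw":0.356},{"rot":[0.8,0,0],"travel":[0.0012,0,0],"jaw":0.356},{"rot":[0.8,0,0],"travel":[0,0,0],"jaw":0.356},{"rot":[0.8,0,0],"travel":[0,0,0],"jaw":0.356},{"rot":[0.8,0,0],"travel":[0.0012,0,0],"jaw":0.356},{"rot":[0.8,0,0],"travel":[0,0,0],"jaw":0.356},{"rot":[0.8,0,0],"travel":[0,0,0],"jaw":0.356},{"rot":[0.8,0,0],"travel":[0,0,0],"jaw":0.356}]' 30 >/dev/null; python3 look.py e2; python3 -m jog '[{"rot":[0.8,0,0],"travel":[0.0012,0,0],"jaw":0.356},{"rot":[0.8,0,0],"travel":[0,0,0],"jaw":0.356},{"rot":[0.8,0,0],"travel":[0,0,0],"jaw":0.356},{"rot":[0.8,0,0],"travel":[0,0,0],"jaw":0.356},{"rot":[0.8,0,0],"travel":[0.0012,0,0],"jaw":0.356},{"rot":[0.8,0,0],"travel":[0,0,0],"jaw":0.356},{"rot":[0.8,0,0],"travel":[0,0,0],"jaw":0.356},{"rot":[0.8,0,0],"travel":[0,0,0],"jaw":0.356}]' 30 >/dev/null; python3 look.py e3;  python3 -m jog '[{"rot":[0.8,0,0],"travel":[0.0012,0,0],"jaw":0.356},{"rot":[0.8,0,0],"travel":[0,0,0],"jaw":0.356},{"rot":[0.8,0,0],"travel":[0,0,0],"jaw":0.356},{"rot":[0.8,0,0],"travel":[0,0,0],"jaw":0.356},{"rot":[0.8,0,0],"travel":[0.0012,0,0],"jaw":0.356},{"rot":[0.8,0,0],"travel":[0,0,0],"jaw":0.356},{"rot":[0.8,0,0],"travel":[0,0,0],"jaw":0.356},{"rot":[0.8,0,0],"travel":[0,0,0],"jaw":0.356}]' 30 >/dev/null; python3 look.py e4
```

```text
t 29.3 pos [0.5033 0.0915 0.0712] F [ 0.63  1.04 -0.66] M [ 0.159 -0.244  0.019] grip mm 28.26 j [ 0.38  0.22 -0.67  1.95  0.16  1.03  0.27]
[[ 2.000e-04  8.080e-01  5.892e-01]
 [ 4.000e-04  5.892e-01 -8.080e-01]
 [-1.000e+00  4.000e-04 -2.000e-04]]
Ftool [ 0.66  1.12 -0.47] yaw y 36.1 off [-0.      0.      0.0015]
t 30.15 pos [0.5036 0.0915 0.0705] F [ 1.81  0.24 -0.79] M [ 0.22  -0.336  0.117] grip mm 28.02 j [ 0.32  0.21 -0.6   1.95  0.14  1.02 -0.27]
[[ 7.000e-04  9.973e-01  7.280e-02]
 [ 5.000e-04  7.280e-02 -9.973e-01]
 [-1.000e+00  8.000e-04 -5.000e-04]]
Ftool [ 0.8   1.82 -0.11] yaw y 4.18 off [-0.     -0.0001  0.0015]
t 31.0 pos [0.5039 0.0914 0.07  ] F [ 1.46  1.65 -1.34] M [ 0.105 -0.392  0.055] grip mm 28.05 j [ 0.26  0.2  -0.53  1.95  0.12  1.02 -0.81]
[[ 1.300e-03  8.849e-01 -4.659e-01]
 [ 4.000e-04 -4.659e-01 -8.849e-01]
 [-1.000e+00  9.000e-04 -9.000e-04]]
Ftool [ 1.34  0.52 -2.13] yaw y -27.77 off [-0.     -0.0002  0.0014]
```

View pics/e4.png

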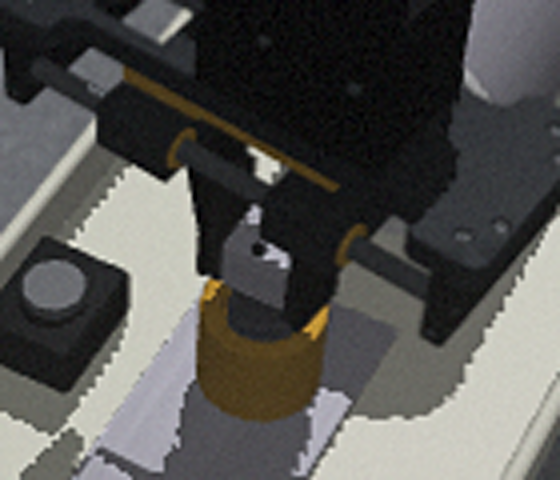

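The head is following, with the dot now at (258,250). About 81° remain.

```bash
python3 -m jog '[{"rot":[0.8,0,0],"travel":[0.0012,0,0],"jaw":0.356},{"rot":[0.8,0,0],"travel":[0,0,0],"jaw":0.356},{"rot":[0.8,0,0],"travel":[0,0,0],"jaw":0.356},{"rot":[0.8,0,0],"travel":[0,0,0],"jaw":0.356},{"rot":[0.8,0,0],"travel":[0.0012,0,0],"jaw":0.356},{"rot":[0.8,0,0],"travel":[0,0,0],"jaw":0.356},{"rot":[0.8,0,0],"travel":[0,0,0],"jaw":0.356},{"rot":[0.8,0,0],"travel":[0,0,0],"jaw":0.356}]' 30 >/dev/null; python3 look.py e5;  python3 -m jog '[{"rot":[0.8,0,0],"travel":[0.0012,0,0],"jaw":0.356},{"rot":[0.8,0,0],"travel":[0,0,0],"jaw":0.356},{"rot":[0.8,0,0],"travel":[0,0,0],"jaw":0.356},{"rot":[0.8,0,0],"travel":[0,0,0],"jaw":0.356},{"rot":[0.8,0,0],"travel":[0.0012,0,0],"jaw":0.356},{"rot":[0.8,0,0],"travel":[0,0,0],"jaw":0.356},{"rot":[0.8,0,0],"travel":[0,0,0],"jaw":0.356},{"rot":[0.8,0,0],"travel":[0,0,0],"jaw":0.356}]' 30 >/dev/null; python3 look.py e6; python3 -m jog '[{"rot":[0.8,0,0],"travel":[0.0012,0,0],"jaw":0.356},{"rot":[0.8,0,0],"travel":[0,0,0],"jaw":0.356},{"rot":[0.8,0,0],"travel":[0,0,0],"jaw":0.356},{"rot":[0.8,0,0],"travel":[0,0,0],"jaw":0.356},{"rot":[0,0,0],"travel":[0,0,0],"jaw":0.356}]' 30 >/dev/null; python3 look.py e7
```

```text
t 31.85 pos [0.5038 0.0912 0.0693] F [ 1.34  1.51 -1.19] M [ 0.072 -0.388  0.054] grip mm 27.93 j [ 0.2   0.19 -0.47  1.95  0.1   1.02 -1.36]
[[ 1.100e-03  5.042e-01 -8.636e-01]
 [ 0.000e+00 -8.636e-01 -5.042e-01]
 [-1.000e+00  5.000e-04 -1.000e-03]]
Ftool [ 1.19 -0.63 -1.91] yaw y -59.72 off [-0.     -0.0002  0.0008]
t 32.7 pos [0.5036 0.091  0.0685] F [ 1.7  -0.01 -0.51] M [ 0.004 -0.209  0.053] grip mm 27.79 j [ 0.15  0.19 -0.42  1.95  0.09  1.01 -1.9 ]
[[ 6.000e-04 -2.940e-02 -9.996e-01]
 [-2.000e-04 -9.996e-01  2.940e-02]
 [-1.000e+00  2.000e-04 -6.000e-04]]
Ftool [ 0.51 -0.04 -1.7 ] yaw y -91.69 off [-0.     -0.0002 -0.0001]
t 33.25 pos [0.5033 0.0911 0.068 ] F [-0.07 -0.09 -0.6 ] M [ 0.097 -0.053 -0.039] grip mm 28.22 j [ 0.13  0.19 -0.39  1.96  0.08  1.01 -2.18]
[[-1.000e-04 -3.018e-01 -9.534e-01]
 [-2.000e-04 -9.534e-01  3.018e-01]
 [-1.000e+00  2.000e-04  1.000e-04]]
Ftool [0.6  0.11 0.04] yaw y -107.57 off [-0.     -0.0004 -0.001 ]
```

View pics/e7.png

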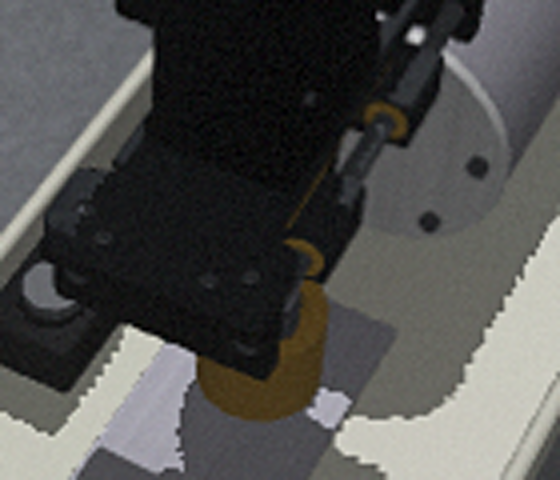

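The full turn is nearly done, but the gripper hides the head. I'll let go, rise, and turn the jaws by a quarter turn for a clear check and a visible final grip.

```bash
python3 -m jog '[{"rot":[-0.6,0,0],"travel":[0,0,0],"jaw":0.2},{"rot":[0,0,0],"travel":[0,0,0],"jaw":-0.5},{"rot":[0,0,0],"travel":[0,0,0],"jaw":-1},{"rot":[0,0,0],"travel":[0,0,0],"jaw":-1},{"rot":[0,0,0],"travel":[-0.08,0,0],"jaw":-1},{"rot":[-1,0,0],"travel":[-0.08,0,0],"jaw":-1},{"rot":[-1,0,0],"travel":[0,0,0],"jaw":-1},{"rot":[-1,0,0],"travel":[0,0,0],"jaw":-1}]' 30 >/dev/null
python3 -m jog '[{"rot":[-1,0,0],"travel":[0,0,0],"jaw":-1},{"rot":[-1,0,0],"travel":[0,0,0],"jaw":-1},{"rot":[-1,0,0],"travel":[0,0,0],"jaw":-1},{"rot":[-1,0,0],"travel":[0,0,0],"jaw":-1},{"rot":[-1,0,0],"travel":[0,0,0],"jaw":-1},{"rot":[-1,0,0],"travel":[0,0,0],"jaw":-1},{"rot":[-1,0,0],"travel":[0,0,0],"jaw":-1},{"rot":[-1,0,0],"travel":[0,0,0],"jaw":-1}]' >/dev/null
python3 -m jog '[{"rot":[-1,0,0],"travel":[0,0,0],"jaw":-1},{"rot":[-1,0,0],"travel":[0,0,0],"jaw":-1},{"rot":[-1,0,0],"travel":[0,0,0],"jaw":-1},{"rot":[-1,0,0],"travel":[0,0,0],"jaw":-1},{"rot":[-1,0,0],"travel":[0,0,0],"jaw":-1},{"rot":[-1,0,0],"travel":[0,0,0],"jaw":-1},{"rot":[-1,0,0],"travel":[0,0,0],"jaw":-1}]' >/dev/null
python3 look.py f1
```

```text
t 35.6 pos [0.5032 0.0911 0.1159] F [-0.37  0.51  0.65] M [-0.004 -0.042  0.003] grip mm 87.1 j [ 0.25  0.14 -0.51  1.91  0.08  1.11 -0.55]
[[-2.00e-04  9.68e-01 -2.51e-01]
 [-2.00e-04 -2.51e-01 -9.68e-01]
 [-1.00e+00 -1.00e-04  2.00e-04]]
Ftool [-0.65 -0.48 -0.4 ] yaw y -14.54 off [-0.      0.0012 -0.0003]
```

View pics/f1.png

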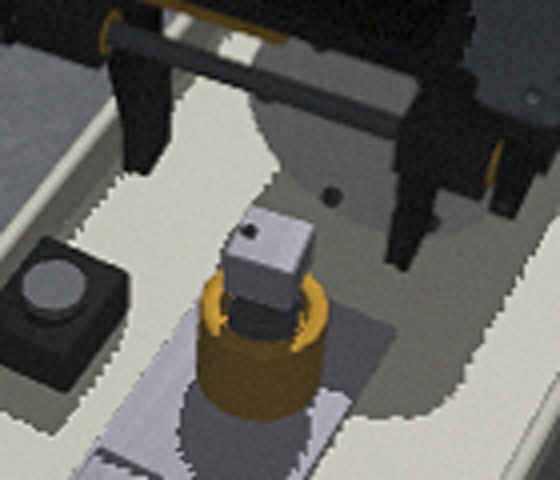

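The head now looks as it did right after the drop (dot at (249,231), same yaw) but 14 to 15 crop rows lower, about 8 mm. So it has made one full forward turn and the total sink is about 17 mm from the crest. I'll descend and take the final grip.

```bash
python3 -m jog '[{"rot":[-0.25,0,0],"travel":[0.05,0.001,0],"jaw":-0.6},{"rot":[0,0,0],"travel":[0.06,0,0],"jaw":-0.3},{"rot":[0,0,0],"travel":[0.048,0,0],"jaw":0},{"rot":[0,0,0],"travel":[0,0,0],"jaw":0.2},{"rot":[0,0,0],"travel":[0,0,0],"jaw":0.3},{"rot":[0,0,0],"travel":[0,0,0],"jaw":0.3},{"rot":[0,0,0],"travel":[0,0,0],"jaw":0.356},{"rot":[0,0,0],"travel":[0,0,0],"jaw":0.356}]' 15 >/dev/null; python3 look.py f2; python3 -m jog '[{"rot":[0,0,0],"travel":[0,0,0],"jaw":1},{"rot":[0,0,0],"travel":[0,0,0],"jaw":1},{"rot":[0,0,0],"travel":[0,0,0],"jaw":1},{"rot":[0,0,0],"travel":[0,0,0],"jaw":1},{"rot":[0,0,0],"travel":[0,0,0],"jaw":1},{"rot":[0,0,0],"travel":[0,0,0],"jaw":1}]' 15 >/dev/null; python3 look.py f3
```

```text
t 36.45 pos [0.5041 0.0911 0.0692] F [0.07 0.69 0.34] M [ 0.024 -0.067 -0.019] grip mm 32.51 j [ 0.24  0.2  -0.51  1.95  0.11  1.02 -0.56]
[[ 1.200e-03  9.723e-01 -2.337e-01]
 [-1.000e-04 -2.337e-01 -9.723e-01]
 [-1.000e+00  1.200e-03 -2.000e-04]]
Ftool [-0.34 -0.09 -0.69] yaw y -13.51 off [-0.     -0.0016  0.0004]
t 37.1 pos [0.5038 0.0911 0.0688] F [ 0.69 -0.53  2.65] M [-0.063  0.023 -0.067] grip mm 26.04 j [ 0.24  0.2  -0.51  1.95  0.11  1.02 -0.56]
[[ 3.000e-04  9.723e-01 -2.336e-01]
 [-1.000e-04 -2.336e-01 -9.723e-01]
 [-1.000e+00  3.000e-04  0.000e+00]]
Ftool [-2.65  0.8   0.35] yaw y -13.51 off [-0.     -0.0006  0.    ]
```

View pics/f3.png

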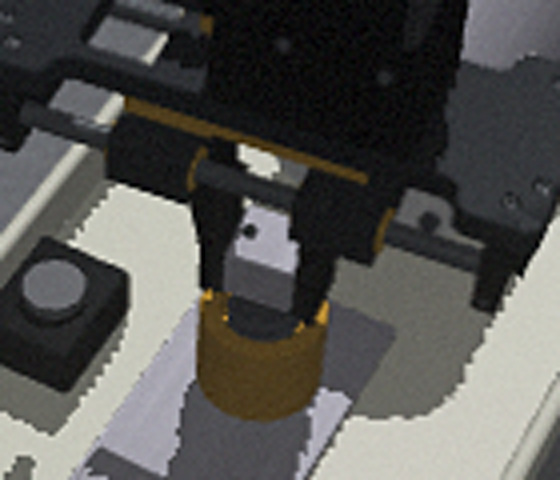

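The head is gripped at 26.0 mm with small forces. I'll settle, check the whole scene and hand in.

```bash
python3 -m jog '[{"rot":[0,0,0],"travel":[0,0,0],"jaw":1},{"rot":[0,0,0],"travel":[0,0,0],"jaw":1},{"rot":[0,0,0],"travel":[0,0,0],"jaw":1},{"rot":[0,0,0],"travel":[0,0,0],"jaw":1}]' 15
python3 - <<'E'
from h import *
cv2.imwrite('pics/g1.png',ctrl.get_image('side')[:,:,::-1])
s,_=state();print(s['qd'].round(3))
E
```

```text
time: 37.55
position: [0.5037, 0.091, 0.0687]
tool_rot: [1.381, 1.088, -1.381]
ft_force: [-0.7, 0.7, 4.0]
grip_width: 0.299
t 37.6 pos [0.5037 0.0911 0.0687] F [-0.82 -1.29  2.91] M [-0.088  0.054 -0.079] grip mm 26.08 j [ 0.24  0.2  -0.51  1.95  0.11  1.02 -0.56]
[[ 2.000e-04  9.723e-01 -2.336e-01]
 [-0.000e+00 -2.336e-01 -9.723e-01]
 [-1.000e+00  2.000e-04 -0.000e+00]]
[ 0.001  0.    -0.001  0.001 -0.    -0.001  0.   ]
```

View pics/g1.png

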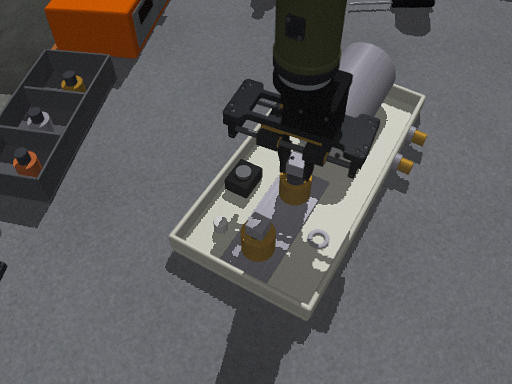

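The arm is at rest holding the head. The washer (318,239), the spacer (220,225) and the second bolt (258,230) are where they were at the start.

```bash
python3 -c "
from bench import ctrl
print(ctrl.close_job())"
```

```text
the job is handed in; nothing more can be done
None
```

I turned the bolt back until it dropped into the thread, then forward about one full turn. I handed the job in at about 37.6 s with the head gripped. However, an early collision may count against it.

**Bolt:**
- **Drop:** I turned it back about 67°, until its weight (about 2.8 N) hung in the jaws. When I relaxed the turn it dropped; the side view showed about 8.6 mm.
- **Forward turn:** I turned it forward in a loose cage, with one regrasp partway. The head came back to the same angle about 8 mm lower, which puts it roughly 17 mm below the crest.
- **Final hold:** The grip is 26 mm wide at 15 N, with the joints still and about 3–4 N at the wrist. The washer, spacer and second bolt look unmoved in the side view.

**What went wrong:**
- **Collision:** On my first sideways move the tool ran into something outside the camera views. The wrist read about 116 N (104, 50 and 18 N on the three axes), just under the 120 N limit. I backed off and crossed higher up. The force and moment pointed to the fingers rather than the gripper's body, but I could not confirm that, so the 40 N body limit may have been passed. I never saw the object, so I don't know if it was moved.
- **Weak first cage:** At 3 N the jaws were wedged open by the head during the backward turn. I let go, centred the tool again and used 30 N.
- **Height check:** My camera heights are good to only about 1 mm, and the bolt has 1.5 mm of play. The angle is the firmer evidence of the full turn.

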